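Fetch the straightedge from under the vial caddy

TASK

An aluminium straightedge lies in the grey tray on the sloping white stand, under the orange vial caddy and with one end tucked beneath the tray's yellow bridge. Lift the caddy off and stand it in the middle of the grey mat, raise the free end of the straightedge over the tray's low end lip and draw it out endwise, and lay it lengthwise in the middle of the blue mat. Then stack the caddy squarely back on the tray as it was; set things down gently rather than dropping them, never tip the caddy over, and leave the tray, bottle, timer and dish where they are.

Things in the scene. Friction and masses are not known exactly. Their poses are not given: they have to be found in the camera images.
- stand: White fixed stand, 112 x 176 mm. Origin at the centre of its underside; z up, x to the back (long side along y). Its bed slopes 28 deg, low at the front (-x), top centre 45 mm above the origin. L-shaped guides, 55 mm tall square to the bed, at the two low corners locate tray and caddy (3 mm play down-slope, 3.5 mm at each end; ends flared above 40 mm); sides else open.
- tray: Grey tray loose on the sloping bed, 0.35 kg. Origin at the centre of its underside; x up the slope, y along its length (to the robot's left and front), z square to the bed, out of the tray. 90 (x) x 160 (y) x 36 (z) mm, walls and floor 4 mm. Two ribs 5 mm high, at x = -10 and 10 mm, run from y = -74 to 0. Beyond y = 0 only the straightedge is on the floor.
- tray_lip (a point): Middle of the top of the low lip at the tray's +y end: tray x 0, y 78, z 14 mm (10 mm above the floor), lip 4 mm thick. Above the lip this end is open over the middle 62 mm. Axes as the tray's.
- tray_bridge (a point): Middle of the underside of the yellow bridge: tray x 0, y -49, z 24 mm (20 mm above the floor). The bridge spans y = -62 to -36 mm, its opening x = -11.5 to 11.5 mm, top at z = 28 mm. Axes as the tray's.
- straightedge: Aluminium bar with black ticks, 14 (x) x 135 (y) x 10 (z) mm, about 50 g, loose. Origin at the centre of its underside; y along it, z through its ticked top. It starts lengthwise on the middle of the tray's floor, axes along the tray's; its -y end is under the bridge, its +y end about 8 mm short of the lip.
- caddy: Orange open caddy, 90 (x) x 160 (y) mm, walls 28 mm, fixed vials below 31 mm, about 0.3 kg, loose. Origin at the centre of its underside, y along it, z up. Grip: upright plate in its middle, 12 mm thick (x), 70 mm long (y), top at z = 78 mm. It starts on the tray's rim, axes along the tray's, origin 36 mm along the tray's z; the stand's guides reach 19 mm up its low corners.
- mat_grey: Grey mat fixed to the bench, 100 (x) x 190 (y) x 3 (z) mm; origin at the centre of its underside, y along its length. Lies to the left or right of the stand.
- mat_blue: Blue mat fixed to the bench, same size and axes as the grey one; lies on the other side of the stand.
- bottle: White bottle with a red cap, 52 mm across, 106 mm tall, a bystander behind the right mat; origin at the centre of its underside.
- timer: White bench timer, 59 x 68 x 24 mm, a bystander at the left; origin at the centre of its underside.
- dish: Pale round dish, 92 mm across, 15 mm tall, a bystander at the right; origin at the centre of its underside.

How it is judged (in metres and radians):
On the way, in this order (a step that is already met when the one before it is completed fails the run):
1. the caddy stands released on the grey mat (horizontal distance between caddy and mat_grey below 0.035 m and angle between caddy's own z axis and vertical below 0.06 rad and height (world z) of caddy between 0 and 0.006 m and linear speed of caddy below 0.02 m/s and contact force between the fingers and caddy below 0.1 N), for 0.2 s.
2. the straightedge lies released on the blue mat, while the caddy still stands on the grey mat (all of step 1 and x of straightedge in the frame of mat_blue between -0.04 and 0.04 m and y of straightedge in the frame of mat_blue between -0.03 and 0.03 m and angle between the y axis of straightedge and the y axis of mat_blue, either way round below 0.26 rad and height (world z) of straightedge between 0 and 0.007 m and angle between straightedge's own z axis and vertical below 0.06 rad and linear speed of straightedge below 0.02 m/s and contact force between the fingers and straightedge below 0.1 N), for 0.2 s.
At the end, for the whole second after the job is handed in: Caddy at rest, released, on the tray: within 7 mm of its start place on it in x and y, seated (32-39 mm above its origin), tilt 0.05, turn 0.08 rad. Straightedge flat, released on the blue mat: middle within 40 mm (x), 30 mm (y), turn 0.26 rad. Tray moved under 12 mm (x of caddy in the frame of tray between -0.007 and 0.008 m and y of caddy in the frame of tray between -0.007 and 0.007 m and z of caddy in the frame of tray between 0.032 and 0.039 m and angle between the z axis of caddy and the z axis of tray, either way round below 0.05 rad and angle between the y axis of caddy and the y axis of tray, either way round below 0.08 rad and linear speed of each of caddy, straightedge below 0.02 m/s and contact force between the fingers and caddy below 0.1 N and x of straightedge in the frame of mat_blue between -0.04 and 0.04 m and y of straightedge in the frame of mat_blue between -0.03 and 0.03 m and angle between the y axis of straightedge and the y axis of mat_blue, either way round below 0.26 rad and height (world z) of straightedge between 0 and 0.007 m and angle between straightedge's own z axis and vertical below 0.06 rad and contact force between the fingers and straightedge below 0.1 N and distance of tray from where it was at the start of the episode below 0.012 m); the robot touches nothing.
It fails at once if the caddy is dropped (falls freely faster than 0.35 m/s) (contact force between the fingers and caddy below 0.01 N and linear speed of caddy above 0.35 m/s).
It fails at once if the straightedge is dropped (falls freely faster than 0.45 m/s) (contact force between the fingers and straightedge below 0.01 N and linear speed of straightedge above 0.45 m/s).
It fails at once if the caddy is tipped by more than 0.9 rad (angle between caddy's own z axis and vertical above 0.9 rad).
It fails at once if the tray is moved by more than 30 mm (distance of tray from where it was at the start of the episode above 0.03 m).
It fails at once if the bottle, timer or dish is moved by more than 20 mm (distance of any of bottle, timer, dish from where it was at the start of the episode above 0.02 m).
It also fails if it takes over 72 s, if anything falls off the work surface, if the arm or the gripper's body presses on something with over 40 N, if the wrist force passes 120 N, or if a joint passes its speed limit or range.

ROBOT

A 6-joint arm with a two-finger parallel gripper is mounted at the origin on a cart in front of the work surface, level with it; the furniture and walls round the work are solid. World frame = base frame: x ahead of the robot, y to its left, z up, the work surface at z = 0. Lengths are in m, angles in degrees, forces in N, time in s.
With the tool pointing down it reaches from about 0.25 to 0.725 m from the base axis. Payload 9.7 kg.
Tool frame: the origin (TCP) lies midway between the tips of the shut fingers; the grasp point (between the pads) lies 19 mm behind it (bot.pinch_z is the distance from the TCP to the grasp point, in m); z points along the fingers, y is the line along which they close (so a half turn about z gives the same grasp; the last joint's range is limited). The gripper opens to 85 mm and grips with 20 to 120 N. Pads are 22 mm wide; open, the fingers measure 114 mm over their backs; the gripper's body (76 mm by 85 mm) begins 54 mm behind the grasp point. The pads swing forward as they close: fully open they stand 13 mm farther back than shut.
Start: joints at [-73.912, 4.979, 10.078, 95.1, 0, 90], TCP at [0.152, -0.528, 0.231] pointing down, gripper open.
Joint ranges: [-179.16, 179.16], [-48.56, 103.87], [-65.8, 70.77], [-126.05, 130.52], [-82.76, 87.17], [-180, 180]. Speed limits (degrees/s): [127.2, 127.2, 147.25, 180, 180, 180].

INTERFACE

Orientations are given as [roll, pitch, yaw] about the fixed x, y, z axes, in that order (R = Rz(yaw) Ry(pitch) Rx(roll)).
In Python, from workcell import sensors, camera, ticket, bot gives the robot as it stands.
- The arm moves only by the shell command python3 -m handwheel 'ROWS' [FORCE]. ROWS is a JSON object of lists of equal length, an entry for each row: "gripper": the opening, from -1 (shut) to 1 (fully open); "slide": the shift along the tool's x, y, z in mm, a list of three; "yaw": the turn about the tool's z in rad. A call has 1 to 8 rows; each row shifts and turns the commanded pose from where the row before left it, along the tool's axes as they then stand; what a row does not reach is not made up. A row lasts 1/12 s, in which the tool goes at most 41.7 mm and 7.16 degrees, less where a joint would pass 70% of its speed; a pose out of reach is approached as far as the arm can. A call is refused whole if a number of a shift passes 41.7 or a number of a turn 0.125, either way. A call with a gripper value outside its range is refused whole. The fingers move at their own pace and stop on an object; FORCE is the grip in N (left out, the last holds). Time passes only in rows, so rows that do not move let the fingers close. It gives the time, the measured TCP pose, the force, the opening and the grip force at its end, in the units of the state.
- sensors.get_obs(): the state, without advancing time (a new reading comes with each control period).
- camera(name): name is "side" or "top"; returns a dict with "img" (384x512x3 uint8, red, green, blue), "fx", "fy", "cx", "cy" (pixels), "dist" ([k1, k2, p1, p2, k3] as OpenCV has them; the pictures are not rectified), "R" (3x3) and "t" (3): a world point X has camera coordinates R X + t. Camera axes: x right, y down, z forward; pixel columns grow to the right and rows downward; lengths in m; the calibration is good to about 2 mm. A picture is of the moment at which its call begins. There is no depth.
- ticket.job_done(): hands the job in; it is judged then, once.
The state is a dict: "time": time; "q": joint angles; "qd": joint speeds; "joint_efforts": joint torques, N m; "ee_pos": TCP position; "tcp_rot": TCP orientation; "wrist_force": force on the tool from outside, world axes, zero at the start; "torque": the same for the moment, N m; "opening": finger opening in m; "grasp_force": force on a finger pad.
Only numpy, scipy, OpenCV 4.12 (cv2) and the standard library are available. Lean on these libraries where they do the work, as an engineer would, in place of code of your own. Each camera call takes 0.05 s, during which the arm holds its last target. There are 200 camera calls.

## Working session

There is one attempt and no reset: what is moved stays moved. The work goes in short steps, Python scripts to look and compute and a shell command to move; the robot and the scene stay as the last step left them, time stands still between calls to the robot, and variables do not carry over. Pictures are saved under pics/ and viewed, at most 10 in all, crops included, and the job is handed in when it is done.

```bash
mkdir -p pics; ls
python3 - <<'E'
from workcell import sensors,camera,bot
import cv2,numpy as np,pickle
o=sensors.get_obs();print(o)
for n in("side","top"):
    c=camera(n);cv2.imwrite(f"pics/{n}0.png",c["img"][:,:,::-1]);pickle.dump(c,open(f"{n}0.pkl","wb"))
    print(n,c["fx"],c["cx"],c["cy"],c["dist"],(-np.array(c["R"]).T@c["t"]).round(3),np.array(c["R"]).round(2).tolist())
E
```

```text
pics
{'time': 0.0, 'q': array([-7.39107496e+01,  5.01150876e+00,  1.00333611e+01,  9.51005606e+01,
        1.34538026e-03,  8.99994829e+01]), 'qd': array([ 0.01156901,  0.03144143,  0.10741701, -0.01068382,  0.06668724,
       -0.00297711]), 'joint_efforts': array([ 9.51065740e-04, -5.20396364e+01,  4.64801073e+01,  1.65152270e-02,
        2.10081871e-04,  1.98683028e-05]), 'ee_pos': array([ 0.15236298, -0.52822175,  0.23056937]), 'tcp_rot': array([-1.79921292e+02, -1.34608933e-03,  1.60897656e+01]), 'wrist_force': array([0.10243228, 0.39810559, 0.12106743]), 'torque': array([ 0.01048576, -0.02696422,  0.03307172]), 'grasp_force': 0.0, 'opening': 0.0853932988186749}
side 361.75294472409814 252.34322157811883 192.8396200055193 [-0.086821  0.        0.        0.        0.      ] [0.245 0.957 0.953] [[-0.96, -0.27, 0.01], [-0.18, 0.62, -0.76], [0.2, -0.74, -0.65]]
top 395.4120810932099 252.27434948864257 197.01287343244817 [-0.00627315  0.          0.          0.          0.        ] [ 0.398 -0.072  1.461] [[0.02, -1.0, -0.01], [-1.0, -0.02, -0.08], [0.08, 0.02, -1.0]]
```

View pics/top0.png

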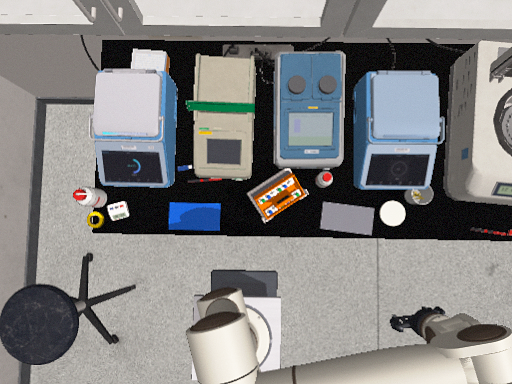

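View pics/side0.png

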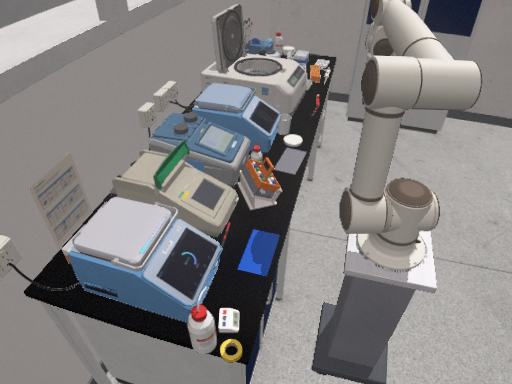

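The top view shows the blue mat at about (194,216), the orange caddy on its stand at (278,195), the grey mat at (347,218), the bottle at (323,178) and the dish at (392,213). The side view agrees. I'll zoom in on both.

```bash
cat > h.py <<'E'
import cv2,numpy as np
def ray(c,uv):
    K=np.array([[c["fx"],0,c["cx"]],[0,c["fy"],c["cy"]],[0,0,1]])
    p=cv2.undistortPoints(np.array(uv,float).reshape(-1,1,2),K,np.array(c["dist"],float)).reshape(-1,2)
    R=np.array(c["R"]);d=np.c_[p,np.ones(len(p))]@R
    return -R.T@np.array(c["t"]),d
def onz(c,uv,z):
    o,d=ray(c,uv);return o+d*((z-o[2])/d[:,2])[:,None]
def proj(c,X):
    K=np.array([[c["fx"],0,c["cx"]],[0,c["fy"],c["cy"]],[0,0,1]])
    return cv2.projectPoints(np.array(X,float).reshape(-1,1,3),cv2.Rodrigues(np.array(c["R"]))[0],np.array(c["t"],float),K,np.array(c["dist"],float))[0].reshape(-1,2)
def tri(c1,u1,c2,u2):
    o1,d1=ray(c1,[u1]);o2,d2=ray(c2,[u2]);A=np.c_[d1[0],-d2[0]]
    s=np.linalg.lstsq(A,o2-o1,rcond=None)[0];a=o1+s[0]*d1[0];b=o2+s[1]*d2[0]
    return (a+b)/2,np.linalg.norm(a-b)
def crop(c,x0,y0,w,h,k,f):
    cv2.imwrite(f,cv2.resize(c["img"][y0:y0+h,x0:x0+w,::-1],None,fx=k,fy=k,interpolation=cv2.INTER_CUBIC))
E
python3 - <<'E'
import pickle
from h import *
t=pickle.load(open("top0.pkl","rb"));s=pickle.load(open("side0.pkl","rb"))
crop(t,240,160,80,70,8,"pics/tc.png")
crop(s,225,140,70,75,8,"pics/sc.png")
a=t["img"].astype(int);r,g,b=a[...,0],a[...,1],a[...,2]
w=np.zeros(r.shape,bool);w[195:240,160:380]=1
for n,m in(("blue",(b>r+80)&w),("grey",(abs(r-b)<40)&(r>70)&w)):
    k,l,st,ce=cv2.connectedComponentsWithStats(m.astype(np.uint8))
    for i in range(1,k):
        if st[i,4]>400:
            ys,xs=np.where(l==i);rc=cv2.minAreaRect(np.c_[xs,ys].astype(np.float32))
            P=onz(t,cv2.boxPoints(rc),.003);print(n,st[i],rc,onz(t,[ce[i]],.003).round(4),P.round(3).tolist())
E
```

```text
blue [ 168  202   53   29 1429] ((193.983154296875, 216.07302856445312), (51.771732330322266, 27.664506912231445), 1.6846843957901) [[0.4383 0.165  0.003 ]] [[0.388, 0.261, 0.003], [0.49, 0.262, 0.003], [0.488, 0.069, 0.003], [0.386, 0.07, 0.003]]
grey [ 320  201   55   35 1467] ((346.8157653808594, 217.9278564453125), (52.78817367553711, 27.929744720458984), 7.352379322052002) [[ 0.4418 -0.3974  0.003 ]] [[0.401, -0.295, 0.003], [0.504, -0.308, 0.003], [0.482, -0.5, 0.003], [0.381, -0.486, 0.003]]
grey [160 234 220   6 815] ((269.4999694824219, 236.5), (218.99996948242188, 4.999999046325684), -0.0) [[ 0.3634 -0.0394  0.003 ]] [[0.351, 0.288, 0.003], [0.369, 0.289, 0.003], [0.385, -0.515, 0.003], [0.367, -0.515, 0.003]]
```

View pics/tc.png

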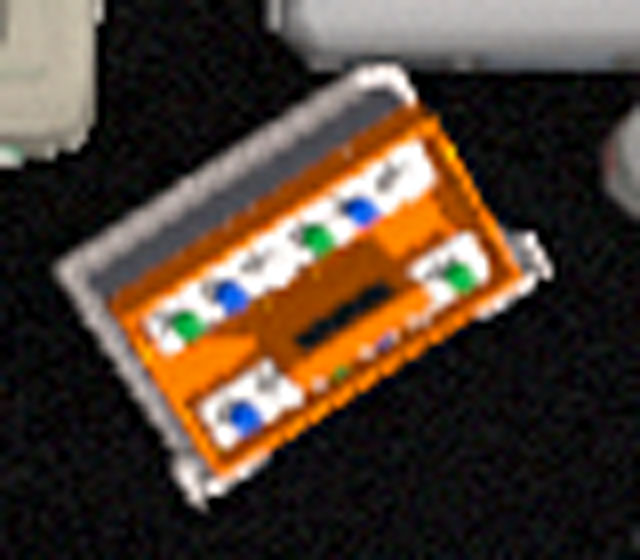

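View pics/sc.png

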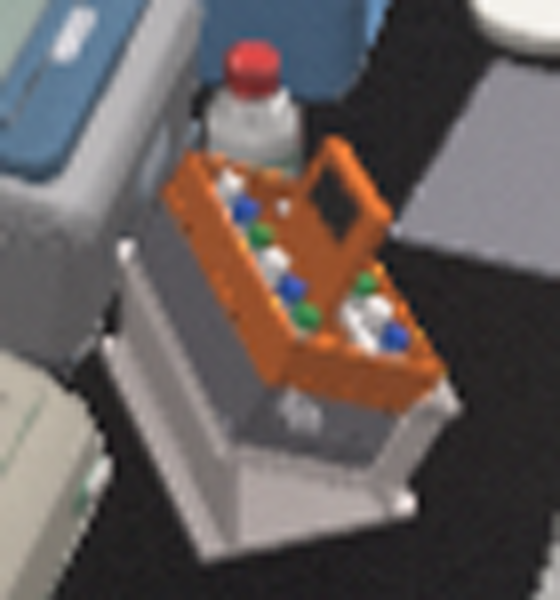

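The top crop shows the caddy's rim corners at about (525,275), (215,470), (125,320) and (440,130), so its yaw is about 30°. The side crop shows the rim at (295,345), (445,370) and (200,155), and the handle top at (335,140) to (388,212). I'll fit a pose to these corners.

Run:
```python
import pickle
from h import *
from scipy.optimize import least_squares
from scipy.spatial.transform import Rotation as Ro
t=pickle.load(open("top0.pkl","rb"));s=pickle.load(open("side0.pkl","rb"))
T=lambda x,y:((x-3.5)/8+240,(y-3.5)/8+160); S=lambda x,y:((x-3.5)/8+225,(y-3.5)/8+140)
# caddy-frame mm -> pixel
A=[((-45,-80,28),T(525,275)),((-45,80,28),T(215,472)),((45,80,28),T(118,318)),((45,-80,28),T(440,125))]
B=[((45,80,28),S(295,345)),((-45,80,28),S(446,366)),((45,-80,28),S(198,153)),((0,-35,78),S(334,138)),((0,35,78),S(384,212)),((45,80,0),S(268,385)),((-45,80,0),S(402,412))]
M=lambda p,X:np.array(p[:3])+Ro.from_euler('ZY',[p[3],p[4]]).apply(np.array(X)/1e3)
# up-slope: x axis rises => negative rotation about y
def f(p): return np.r_[(proj(t,M(p,[a for a,_ in A]))-[b for _,b in A]).ravel(),(proj(s,M(p,[a for a,_ in B]))-[b for _,b in B]).ravel()]
for fix in (0,1):
    g=(lambda q:f([*q,-np.radians(28)])) if fix else f
    p0=[.48,-.14,.08,.5]+([] if fix else [-.48])
    r=least_squares(g,p0,loss='soft_l1');p=r.x
    print(p[:3].round(4),np.degrees(p[3:]).round(2));print(g(p).reshape(-1,2).round(1).tolist())
```

```text
[ 0.5171 -0.1396  0.0785] [ 33.69 -27.35]
[[0.3, 0.8], [0.5, 0.9], [0.1, -0.0], [-0.5, -1.2], [-0.7, -1.0], [0.0, 1.0], [-1.5, -0.7], [0.2, -0.3], [0.2, 0.5], [-0.7, -0.1], [2.1, 0.8]]
[ 0.5175 -0.1394  0.0785] [33.78]
[[0.2, 0.7], [0.5, 0.8], [0.2, 0.0], [-0.5, -1.2], [-0.6, -1.1], [-0.1, 1.1], [-1.5, -0.7], [0.3, -0.2], [0.3, 0.6], [-0.7, -0.2], [1.9, 0.9]]
```

```bash
python3 -c "
from workcell import bot;print([a for a in dir(bot) if a[0]!='_'],bot.pinch_z)"
python3 -m handwheel '{"gripper":[1,1,1],"slide":[[0,0,0],[0,0,0],[0,0,0]],"yaw":[-0.1023,-0.1023,-0.1023]}' 30
python3 -m handwheel '{"gripper":[1,1,1,1,1,1,1,1],"slide":[[30,-7,0],[30,-7,0],[30,-7,0],[30,-7,0],[30,-7,0],[30,-7,0],[30,-7,0],[30,-7,0]],"yaw":[0,0,0,0,0,0,0,0]}'
python3 -m handwheel '{"gripper":[1,1,1,1,1,1,1,1],"slide":[[30,-7,0],[30,-7,0],[30,-7,0],[30,-7,0],[30,-7,0],[30,-7,0],[30,-7,0],[30,-7,0]],"yaw":[0,0,0,0,0,0,0,0]}'
python3 -m handwheel '{"gripper":[1,1],"slide":[[0,0,0],[0,0,0]],"yaw":[0,0]}'
```

```text
['PlanningError', 'pinch_z'] 0.0187
time: 0.35
ee_pos: [0.1524, -0.5283, 0.2308]
tcp_rot: [-180.0, -0.0, 34.0]
wrist_force: [-0.8, -0.5, 0.2]
opening: 0.0856
grasp_force: 0.0
time: 1.02
ee_pos: [0.3218, -0.3475, 0.2311]
tcp_rot: [-180.0, 0.0, 33.7]
wrist_force: [-0.4, -1.1, -0.4]
opening: 0.0857
grasp_force: 0.0
time: 1.68
ee_pos: [0.4905, -0.1677, 0.231]
tcp_rot: [-180.0, 0.0, 33.7]
wrist_force: [0.2, -0.0, -0.1]
opening: 0.0858
grasp_force: 0.0
time: 1.85
ee_pos: [0.4903, -0.168, 0.2306]
tcp_rot: [-179.9, 0.1, 33.8]
wrist_force: [-0.5, -0.6, 0.4]
opening: 0.0853
grasp_force: 0.0
```

```bash
python3 -m handwheel '{"gripper":[1,1,1,1,1],"slide":[[9,-8.5,0],[0,0,20],[0,0,20],[0,0,20],[0,0,10]],"yaw":[0,0,0,0,0]}'
python3 -m handwheel '{"gripper":[1,1,1,1,1,1],"slide":[[0,0,10],[0,0,10],[0,0,10],[0,0,10],[0,0,13],[0,0,0]],"yaw":[0,0,0,0,0,0]}'
python3 - <<'E'
from workcell import camera
from h import *
t=camera("top");s=camera("side")
crop(s,225,120,70,75,8,"pics/s1.png")
E
```

```text
time: 2.27
ee_pos: [0.4912, -0.1572, 0.1591]
tcp_rot: [-179.9, 0.1, 33.6]
wrist_force: [-0.8, 0.5, 1.1]
opening: 0.0857
grasp_force: 0.0
time: 2.77
ee_pos: [0.4916, -0.1568, 0.1058]
tcp_rot: [-179.9, 0.1, 33.7]
wrist_force: [-0.6, -0.1, -0.2]
opening: 0.0851
grasp_force: 0.0
```

View pics/s1.png

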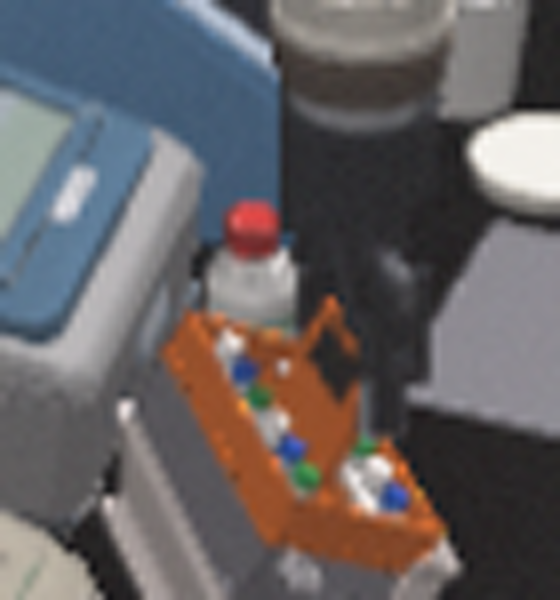

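The near finger, at about (385,370), stands beside the near end of the plate, and the handle is between the fingers. I'll close gently.

```bash
python3 -m handwheel '{"gripper":[0.7,0.6,0.55,0.5,0.4,0.3],"slide":[[0,0,0],[0,0,0],[0,0,0],[0,0,0],[0,0,0],[0,0,0]],"yaw":[0,0,0,0,0,0]}' 20
python3 -m handwheel '{"gripper":[0.3,0.3,0.3],"slide":[[0,0,0],[0,0,0],[0,0,0]],"yaw":[0,0,0]}' 30
```

```text
time: 3.37
ee_pos: [0.4929, -0.1571, 0.1093]
tcp_rot: [179.9, -0.1, 33.7]
wrist_force: [-0.8, 0.0, 4.8]
opening: 0.0699
grasp_force: 24.1
time: 3.62
ee_pos: [0.4929, -0.1572, 0.1094]
tcp_rot: [179.9, -0.1, 33.7]
wrist_force: [-1.7, -0.2, 6.4]
opening: 0.0696
grasp_force: 32.6
```

```bash
python3 -m handwheel '{"gripper":[0.3,0.3,0.3,0.3,0.3,0.3,0.3,0.3],"slide":[[0,0,-4],[0,0,-6],[0,0,-8],[0,0,-10],[0,0,-10],[0,0,-10],[0,0,-10],[0,0,-10]],"yaw":[0,0,0,0,0,0,0,0]}'
python3 -m handwheel '{"gripper":[0.3,0.3,0.3,0.3,0.3],"slide":[[0,0,-15],[0,0,-15],[0,0,-15],[0,0,-6],[0,0,0]],"yaw":[0,0,0,0,0]}'
python3 - <<'E'
from workcell import camera
from h import *
s=camera("side");t=camera("top")
print(onz(t,[(323.5,178)],.106))
cv2.imwrite("pics/s2.png",np.hstack([cv2.resize(c["img"][a:a+90,b:b+90,::-1],None,fx=4.4,fy=4.4,interpolation=2) for c,a,b in((s,100,215),(t,150,235))]))
E
```

```text
time: 4.28
ee_pos: [0.4927, -0.1571, 0.1776]
tcp_rot: [180.0, -0.0, 33.7]
wrist_force: [-0.5, -0.4, -3.7]
opening: 0.0694
grasp_force: 35.5
time: 4.7
ee_pos: [0.4932, -0.1573, 0.2292]
tcp_rot: [179.9, -0.1, 33.7]
wrist_force: [-0.8, 0.1, -4.8]
opening: 0.0696
grasp_force: 35.7
[[ 0.57456173 -0.29420437  0.106     ]]
```

View pics/s2.png

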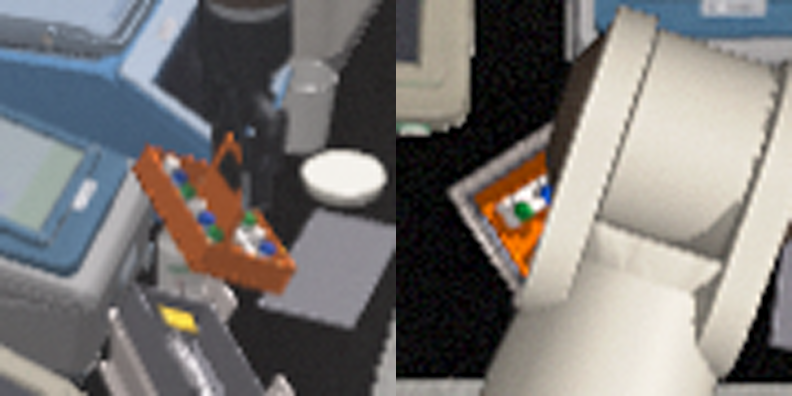

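The side panel shows the caddy lifted clear, still tilted but less than before, with its rim at (205,245) to (295,270). The yellow bridge and the bar are visible below it. I'll carry it over to the grey mat.

```bash
python3 -m handwheel '{"gripper":[0.3,0.3,0.3,0.3,0.3,0.3,0.3],"slide":[[0,0,0],[0,10,0],[-3,20,0],[-3,26,0],[-3,26,0],[-3,26,0],[-3,26,0]],"yaw":[0.099,0.099,0.099,0.099,0.099,0.099,0.099]}'
python3 -m handwheel '{"gripper":[0.3,0.3,0.3,0.3],"slide":[[0,25,0],[0,20,0],[0,15,0],[0,0,0]],"yaw":[0,0,0,0]}'
```

```text
time: 5.38
ee_pos: [0.5048, -0.2905, 0.2257]
tcp_rot: [-179.9, 0.1, -6.3]
wrist_force: [0.5, 0.2, -3.8]
opening: 0.0696
grasp_force: 35.9
time: 5.72
ee_pos: [0.4978, -0.3515, 0.2256]
tcp_rot: [-180.0, 0.1, -6.2]
wrist_force: [0.0, 0.1, -3.9]
opening: 0.0697
grasp_force: 36.2
```

```bash
python3 -m handwheel '{"gripper":[0.3,0.3,0.3,0.3,0.3,0.3,0.3,0.3],"slide":[[-17,17,0],[-17,17,0],[-17,17,10],[0,0,25],[0,0,30],[0,0,30],[0,0,25],[0,0,15]],"yaw":[0,0,0,0,0,0,0,0]}'
python3 -m handwheel '{"gripper":[0.3,0.3,0.3,0.3,0.3,0.3,0.3,0.3],"slide":[[0,0,5],[0,0,5],[0,0,5],[0,0,5],[0,0,5],[0,0,5],[0,0,5],[0,0,3]],"yaw":[0,0,0,0,0,0,0,0]}' 20
python3 -m handwheel '{"gripper":[0.3,0.3],"slide":[[0,0,3],[0,0,0]],"yaw":[0,0]}'
```

```text
time: 6.38
ee_pos: [0.4415, -0.3927, 0.0884]
tcp_rot: [-179.8, 0.2, -6.0]
wrist_force: [0.2, 0.3, -2.8]
opening: 0.0693
grasp_force: 36.4
time: 7.05
ee_pos: [0.4438, -0.3949, 0.0562]
tcp_rot: [179.9, -0.2, -6.0]
wrist_force: [1.8, 8.4, 27.6]
opening: 0.0697
grasp_force: 40.1
time: 7.22
ee_pos: [0.4451, -0.3952, 0.0556]
tcp_rot: [179.9, -0.4, -6.0]
wrist_force: [2.6, 6.4, 21.0]
opening: 0.0694
grasp_force: 40.1
```

Run:
```python
from workcell import camera
from h import *
s=camera("side");t=camera("top")
cv2.imwrite("pics/s3.png",np.hstack([cv2.resize(c["img"][a:a+80,b:b+80,::-1],None,fx=5,fy=5,interpolation=2) for c,a,b in((s,105,250),(t,170,300))]))
```

```text
(no output)
```

View pics/s3.png

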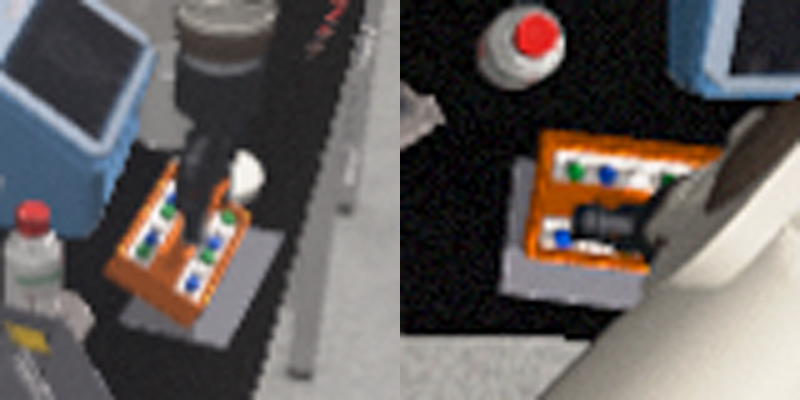

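The caddy is still tilted in the grip: its back is high and its front edge rests on the mat, at about (185,330) in the side panel. I'll lift slightly, shift it toward the front, press the edge down again, and level it by moving the hand to +x about that edge.

```bash
python3 -m handwheel '{"gripper":[0.3,0.3,0.3,0.3,0.3,0.3,0.3,0.3],"slide":[[0,0,-15],[0,0,-10],[-12,0,0],[-12,0,0],[-12,0,0],[0,0,6],[0,0,5],[0,0,2]],"yaw":[0,0,0,0,0,0,0,0]}' 20
python3 -m handwheel '{"gripper":[0.3,0.3,0.3],"slide":[[0,0,3],[0,0,3],[0,0,0]],"yaw":[0,0,0]}' 20
python3 -m handwheel '{"gripper":[0.3,0.3,0.3,0.3],"slide":[[4,0,0],[4,0,0],[4,0,1],[0,0,0]],"yaw":[0,0,0,0]}' 20
```

```text
time: 7.98
ee_pos: [0.4066, -0.3906, 0.0621]
tcp_rot: [-180.0, 0.0, -6.1]
wrist_force: [0.9, -0.2, -3.4]
opening: 0.0695
grasp_force: 37.4
time: 8.23
ee_pos: [0.4068, -0.3905, 0.0563]
tcp_rot: [-180.0, 0.1, -6.0]
wrist_force: [-0.2, -0.0, -3.9]
opening: 0.0694
grasp_force: 37.4
time: 8.57
ee_pos: [0.4197, -0.3922, 0.0563]
tcp_rot: [180.0, -0.0, -6.0]
wrist_force: [0.4, 0.8, -3.6]
opening: 0.0696
grasp_force: 37.4
```

```bash
python3 -m handwheel '{"gripper":[0.3,0.3,0.3,0.3],"slide":[[0,0,2],[0,0,2],[0,0,2],[0,0,0]],"yaw":[0,0,0,0]}' 20
python3 -m handwheel '{"gripper":[0.3,0.3,0.3],"slide":[[0,0,2],[0,0,2],[0,0,0]],"yaw":[0,0,0]}' 20
```

```text
time: 8.9
ee_pos: [0.4215, -0.3924, 0.0549]
tcp_rot: [179.9, -0.4, -6.0]
wrist_force: [3.8, 8.6, 22.6]
opening: 0.0692
grasp_force: 41.0
time: 9.15
ee_pos: [0.4235, -0.3926, 0.0535]
tcp_rot: [179.8, -0.7, -5.9]
wrist_force: [6.6, 13.4, 36.5]
opening: 0.0691
grasp_force: 43.8
```

```bash
python3 -m handwheel '{"gripper":[0.3,0.3,0.3,0.3,0.3],"slide":[[0,0,-1.5],[4,0,0],[4,0,0],[4,0,0],[0,0,0]],"yaw":[0,0,0,0,0]}' 20
python3 -m handwheel '{"gripper":[0.3,0.3,0.3,0.3],"slide":[[4,0,1],[4,0,1],[4,0,1],[0,0,0]],"yaw":[0,0,0,0]}' 20
```

```text
time: 9.57
ee_pos: [0.4325, -0.3935, 0.0505]
tcp_rot: [179.9, -0.2, -6.0]
wrist_force: [2.3, 4.8, 12.8]
opening: 0.0695
grasp_force: 42.1
time: 9.9
ee_pos: [0.4434, -0.3948, 0.0457]
tcp_rot: [180.0, -0.1, -6.0]
wrist_force: [1.4, 2.3, 6.9]
opening: 0.0697
grasp_force: 42.2
```

```bash
python3 -m handwheel '{"gripper":[0.3,0.3,0.3,0.3],"slide":[[4,0,2],[3,0,2],[0,0,1],[0,0,0]],"yaw":[0,0,0,0]}' 20
python3 -m handwheel '{"gripper":[0.3,0.3,0.3],"slide":[[2,0,2],[0,0,1],[0,0,0]],"yaw":[0,0,0]}' 20
```

```text
time: 10.23
ee_pos: [0.4509, -0.3956, 0.0413]
tcp_rot: [179.9, -0.2, -6.0]
wrist_force: [1.9, 2.1, 7.2]
opening: 0.0697
grasp_force: 42.9
time: 10.48
ee_pos: [0.4533, -0.3959, 0.0395]
tcp_rot: [179.9, -0.3, -6.0]
wrist_force: [3.6, 4.3, 13.3]
opening: 0.0693
grasp_force: 43.9
```

```bash
python3 -m handwheel '{"gripper":[0.3,0.3,0.3,0.3],"slide":[[1,0,1.5],[0,0,1],[0,0,0],[0,0,0]],"yaw":[0,0,0,0]}' 20
python3 -m handwheel '{"gripper":[0.3,0.3,0.3],"slide":[[1,0,0.5],[0,0,0.5],[0,0,0]],"yaw":[0,0,0]}' 20
python3 - <<'E'
from workcell import camera
from h import *
s=camera("side");t=camera("top")
cv2.imwrite("pics/s4.png",np.hstack([cv2.resize(c["img"][a:a+80,b:b+80,::-1],None,fx=5,fy=5,interpolation=2) for c,a,b in((s,105,250),(t,170,300))]))
E
```

```text
time: 10.82
ee_pos: [0.4534, -0.396, 0.0393]
tcp_rot: [179.9, -0.2, -6.0]
wrist_force: [-9.1, 10.9, 34.0]
opening: 0.0693
grasp_force: 46.0
time: 11.07
ee_pos: [0.4534, -0.396, 0.0393]
tcp_rot: [179.9, -0.2, -6.0]
wrist_force: [-17.1, 13.2, 42.6]
opening: 0.0693
grasp_force: 47.2
```

View pics/s4.png

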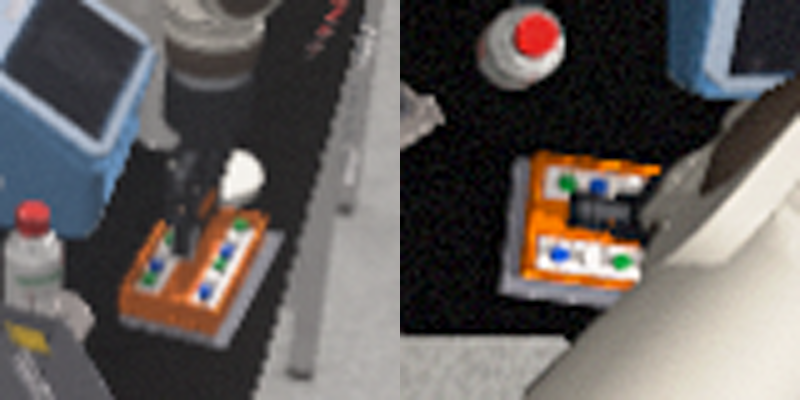

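The caddy now stands flat on the mat, its sides parallel to the mat's edges. I'll ease off, open and rise.

```bash
python3 -m handwheel '{"gripper":[0.3,0.3,0.3,0.5,0.7,1,1,1],"slide":[[-1,0,-2],[-1,0,-1],[0,0,0],[0,0,0],[0,0,0],[0,0,0],[0,0,0],[0,0,0]],"yaw":[0,0,0,0,0,0,0,0]}' 20
python3 -m handwheel '{"gripper":[1,1,1,1,1,1,1,1],"slide":[[0,0,-10],[0,0,-20],[0,0,-30],[0,0,-30],[0,0,-30],[0,0,-30],[0,0,-30],[0,0,0]],"yaw":[0,0,0,0,0,0,0,0]}'
python3 -m handwheel '{"gripper":[1,1,1,1,1,1],"slide":[[-30,-10,0],[-30,0,0],[-30,0,0],[-30,0,0],[-20,0,0],[0,0,0]],"yaw":[0,0,0,0,0,0]}'
python3 - <<'E'
from workcell import camera
from h import *
import pickle
s=camera("side");t=camera("top")
pickle.dump((s,t),open("p5.pkl","wb"))
cv2.imwrite("pics/s5.png",np.hstack([cv2.resize(c["img"][a:a+80,b:b+80,::-1],None,fx=5,fy=5,interpolation=2) for c,a,b in((s,145,220),(t,160,240))]))
E
```

```text
time: 11.83
ee_pos: [0.4513, -0.3955, 0.0359]
tcp_rot: [-180.0, 0.0, -6.0]
wrist_force: [1.1, -0.4, 0.1]
opening: 0.0854
grasp_force: 0.0
time: 12.5
ee_pos: [0.4525, -0.3965, 0.2236]
tcp_rot: [179.7, -0.4, -6.0]
wrist_force: [0.9, -1.6, 0.7]
opening: 0.085
grasp_force: 0.0
time: 13.0
ee_pos: [0.3105, -0.3705, 0.2175]
tcp_rot: [179.9, -0.0, -6.1]
wrist_force: [0.2, -0.5, -0.1]
opening: 0.0854
grasp_force: 0.0
```

View pics/s5.png

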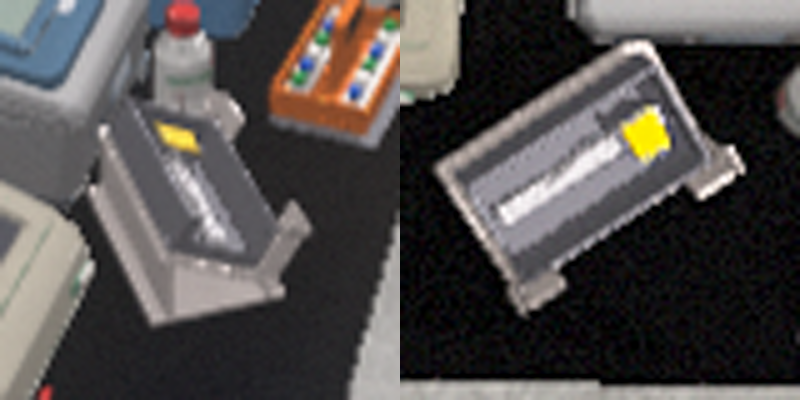

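The caddy stands released on the grey mat. In the top panel the bar is the bright strip from about (500,212) to (620,150), running under the yellow bridge at (647,132). I'll locate it in the tray frame.

```bash
cat > tr.py <<'E'
from h import *
import pickle
from scipy.spatial.transform import Rotation as Ro
s,t=pickle.load(open("p5.pkl","rb"))
def frame(yaw,o):
    R=Ro.from_euler('ZY',[np.radians(yaw),-np.radians(28)]).as_matrix();return R,np.array(o)
def onp(c,uv,R,o,z):  # to tray-frame mm at tray z
    C,d=ray(c,uv);p=o+R[:,2]*z;k=((p-C)@R[:,2])/(d@R[:,2]);return ((C+d*k[:,None])-o)@R*1e3
E
python3 - <<'E'
from tr import *
R,oc=frame(33.7,[.5174,-.1395,.0785]);o=oc-R[:,2]*.036
print("tray o",o.round(4))
for n,c,w in(("top",t,(160,240,245,320)),("side",s,(145,225,220,300))):
    a=c["img"].astype(int);r,g,b=a[...,0],a[...,1],a[...,2]
    W=np.zeros(r.shape,bool);W[w[0]:w[1],w[2]:w[3]]=1
    ys,xs=np.where(W&(r>180)&(g>150)&(b<110));u=[xs.mean(),ys.mean()]
    print(n,"bridge",u,onp(c,[u],R,o,.028).round(1))
    # bright pixels inside the tray floor area
    Y,X=np.where(W);P=onp(c,np.c_[X,Y],R,o,.014)
    v=a[Y,X].mean(1)
    sel=(abs(P[:,0])<25)&(P[:,1]>-30)&(P[:,1]<85)&(v>165)&(b[Y,X]>140)
    Q=P[sel];f=np.polyfit(Q[:,1],Q[:,0],1) ;print(sel.sum(),"line x=",f.round(3),"y",np.percentile(Q[:,1],[1,99]).round(1),"x",np.percentile(Q[:,0],[2,98]).round(1))
    for y in range(-30,90,10):
        q=Q[abs(Q[:,1]-y)<5];print(y,len(q),q[:,0].mean().round(1) if len(q) else '',end='; ')
    print()
E
```

```text
tray o [ 0.5315 -0.1301  0.0467]
top bridge [np.float64(288.7307692307692), np.float64(186.6153846153846)] [[ -1.  -47.8  28. ]]
120 line x= [ 0.008 -1.621] y [-28.   78.6] x [-9.8  9.2]
-30 5 -0.5; -20 11 -0.3; -10 11 -1.2; 0 13 -1.9; 10 10 -2.5; 20 10 -3.4; 30 13 -1.5; 40 13 -2.0; 50 11 -1.6; 60 12 -1.9; 70 5 -2.6; 80 6 4.7; 
side bridge [np.float64(256.61538461538464), np.float64(171.76923076923077)] [[ -6.5 -52.4  28. ]]
44 line x= [-0.029  0.655] y [-25.1  67.7] x [-8.9 11.1]
-30 1 -1.1; -20 4 2.5; -10 6 3.0; 0 5 1.8; 10 5 -2.8; 20 4 -0.5; 30 4 -3.5; 40 3 -0.1; 50 5 -2.1; 60 4 0.7; 70 3 1.6; 80 0 ;
```

```bash
python3 - <<'E'
from tr import *
R,oc=frame(33.7,[.5174,-.1395,.0785]);o=oc-R[:,2]*.036
for y in(50,30): 
    p=o+R@np.array([-1.7,y,4])/1e3; u=np.array([R[0,0],R[1,0],0])/.8829
    print(y,"floor pt",p.round(4),"grip centre",(p-u*.0024).round(4))
E
python3 -m handwheel '{"gripper":[-0.3,-0.3,-0.3,-0.3,-0.3,-0.3,-0.3,-0.3],"slide":[[10,-35,0],[8,-35,0],[5,-36,0],[2,-36,0],[-2,-36,0],[-6,-36,0],[-10,-36,0],[-14,-36,0]],"yaw":[0.1098,0.1098,0.1098,0.1098,0.1098,0.1098,0.1098,0.1098]}' 30
python3 -m handwheel '{"gripper":[-0.5,-0.5],"slide":[[0,0,0],[0,0,0]],"yaw":[0,0]}'
```

```text
50 floor pt [ 0.5009 -0.0904  0.0494] grip centre [ 0.4989 -0.0917  0.0494]
30 floor pt [ 0.512  -0.107   0.0494] grip centre [ 0.51   -0.1084  0.0494]
time: 13.77
ee_pos: [0.3185, -0.2473, 0.2234]
tcp_rot: [-172.1, 1.5, -43.4]
wrist_force: [-0.7, -0.1, 0.8]
opening: 0.0302
grasp_force: 0.0
time: 13.93
ee_pos: [0.3178, -0.2481, 0.2241]
tcp_rot: [-172.2, 1.4, -43.4]
wrist_force: [0.2, -0.8, 0.6]
opening: 0.0218
grasp_force: 0.0
```

```bash
cat > d.py <<'E'
import sys,numpy as np
from workcell import sensors
from scipy.spatial.transform import Rotation as Ro
o=sensors.get_obs();R=Ro.from_euler('xyz',o['tcp_rot'],degrees=True).as_matrix();p=np.array(o['ee_pos'])
z=R[:,2];print('t',round(o['time'],2),'p',p.round(4),'q',o['q'].round(1),'tilt',np.degrees(np.arccos(-z[2])).round(1),'az',np.degrees(np.arctan2(z[1],z[0])).round(1),'toolx az',np.degrees(np.arctan2(R[1,0],R[0,0])).round(1))
if len(sys.argv)>3: print('slide mm',(R.T@(np.array(sys.argv[1:4],float)-p)*1e3).round(1))
E
python3 d.py .22 -.39 .28
```

```text
t 13.93 p [ 0.3178 -0.2481  0.2241] q [-43.5 -14.   -8.8  96.6   7.8 180. ] tilt 7.9 az 56.6 toolx az -43.4
slide mm [ 25.1 161.1 -79.1]
```

```bash
python3 -m handwheel '{"gripper":[-0.5,-0.5,-0.5,-0.5,-0.5,-0.5],"slide":[[4,27,-13],[4,27,-13],[4,27,-13],[4,27,-13],[4,27,-13],[4,27,-13]],"yaw":[0,0,0,0,0,0]}' 30
python3 d.py
python3 -m handwheel '{"gripper":[-0.5,-0.5,-0.5,-0.5],"slide":[[0,0,0],[0,0,0],[0,0,0],[0,0,0]],"yaw":[0.12,0.12,0.12,0.12]}' 
python3 d.py
```

```text
time: 14.43
ee_pos: [0.2187, -0.3908, 0.2786]
tcp_rot: [-172.2, 1.4, -43.3]
wrist_force: [0.4, 0.5, 0.9]
opening: 0.0216
grasp_force: 0.0
t 14.43 p [ 0.2187 -0.3908  0.2786] q [-65.   -3.6   6.4 104.2   6.7 158.1] tilt 7.9 az 57.1 toolx az -43.3
time: 14.77
ee_pos: [0.1976, -0.3986, 0.2782]
tcp_rot: [-172.5, 4.9, -68.5]
wrist_force: [-0.4, -0.3, -0.2]
opening: 0.0215
grasp_force: 0.0
t 14.77 p [ 0.1976 -0.3986  0.2782] q [-68.5  -3.5   6.3 104.7   7.5 180. ] tilt 9.0 az 54.1 toolx az -68.5
```

```bash
python3 -m handwheel '{"gripper":[-0.5,-0.5,-0.5,-0.5,-0.5,-0.5],"slide":[[0,-30,0],[0,-30,0],[0,-30,0],[0,-30,0],[0,-30,0],[0,-30,0]],"yaw":[0.12,0.12,0.12,0.12,0.12,0.12]}' 30
python3 d.py .22 -.39 .28
```

```text
time: 15.27
ee_pos: [0.0942, -0.4106, 0.3148]
tcp_rot: [-163.4, 13.3, -88.2]
wrist_force: [-0.2, -0.3, -1.4]
opening: 0.0214
grasp_force: 0.0
t 15.27 p [ 0.0942 -0.4106  0.3148] q [-88.2   1.2  13.  115.1  16.6 180. ] tilt 21.1 az 39.6 toolx az -88.2
slide mm [  -8.1 -110.4   72.2]
```

```bash
python3 -m handwheel '{"gripper":[-0.5,-0.5,-0.5],"slide":[[0,-25,0],[0,-25,0],[0,-25,0]],"yaw":[0.12,0.12,0.12]}' 30
python3 d.py .22 -.39 .28
```

```text
time: 15.52
ee_pos: [0.0382, -0.4071, 0.3374]
tcp_rot: [-160.8, 19.4, -97.9]
wrist_force: [-0.5, -0.6, 0.5]
opening: 0.0215
grasp_force: 0.0
t 15.52 p [ 0.0382 -0.4071  0.3374] q [-97.9   5.1  17.7 122.1  19.2 180. ] tilt 27.1 az 35.8 toolx az -97.9
slide mm [ -20.4 -145.5  122.8]
```

```bash
cat > y.py <<'E'
from tr import *
from workcell import sensors
import sys
o_=sensors.get_obs();Rt=Ro.from_euler('xyz',o_['tcp_rot'],degrees=True).as_matrix();p=np.array(o_['ee_pos'])
R,oc=frame(33.7,[.5174,-.1395,.0785]);o=oc-R[:,2]*.036
d=Rt.T@R[:,1];print('yaw to +y',np.arctan2(d[1],d[0]).round(3),'q6',o_['q'][5].round(1),'tcp in tray mm',((p-o)@R*1e3).round(1))
if len(sys.argv)>3: print('slide',(Rt.T@(o+R@np.array(sys.argv[1:4],float)/1e3-p)*1e3).round(1))
E
python3 y.py
Z='[[0,0,0],[0,0,0],[0,0,0],[0,0,0],[0,0,0],[0,0,0],[0,0,0],[0,0,0]]'
python3 -m handwheel '{"gripper":[-0.4,-0.4,-0.4,-0.4,-0.4,-0.4,-0.4,-0.4],"slide":[[0,0,0],[0,0,0],[0,0,0],[0,0,0],[0,0,0],[0,0,0],[0,0,0],[0,0,0]],"yaw":[-0.125,-0.125,-0.125,-0.125,-0.125,-0.125,-0.125,-0.125]}'
python3 -m handwheel '{"gripper":[-0.4,-0.4,-0.4,-0.4,-0.4,-0.4,-0.4,-0.4],"slide":[[0,0,0],[0,0,0],[0,0,0],[0,0,0],[0,0,0],[0,0,0],[0,0,0],[0,0,0]],"yaw":[-0.125,-0.125,-0.125,-0.125,-0.125,-0.125,-0.125,-0.125]}'
python3 -m handwheel '{"gripper":[-0.4,-0.4,-0.4,-0.4,-0.4,-0.4,-0.4,-0.4],"slide":[[0,0,0],[0,0,0],[0,0,0],[0,0,0],[0,0,0],[0,0,0],[0,0,0],[0,0,0]],"yaw":[-0.125,-0.125,-0.125,-0.125,-0.125,-0.125,-0.125,-0.125]}'
python3 y.py -2 50 120;python3 d.py
```

```text
yaw to +y 2.354 q6 180.0 tcp in tray mm [-361.6   43.3  521.4]
time: 16.18
ee_pos: [0.039, -0.4072, 0.337]
tcp_rot: [-153.4, -4.9, -44.5]
wrist_force: [0.0, 0.4, 0.6]
opening: 0.0259
grasp_force: 0.0
time: 16.85
ee_pos: [0.039, -0.4072, 0.337]
tcp_rot: [-169.2, -24.9, 11.5]
wrist_force: [0.8, -0.7, 0.2]
opening: 0.0257
grasp_force: 0.0
time: 17.52
ee_pos: [0.039, -0.4072, 0.337]
tcp_rot: [163.6, -21.7, 74.4]
wrist_force: [0.4, -0.0, 0.0]
opening: 0.0257
grasp_force: 0.0
yaw to +y -0.92 q6 7.7 tcp in tray mm [-361.2   42.7  520.8]
slide [291.7 221.7 394.3]
t 17.52 p [ 0.039  -0.4072  0.337 ] q [-97.7   5.   17.7 122.   19.2   7.7] tilt 27.0 az 35.9 toolx az 74.4
```

```bash
python3 -m handwheel '{"gripper":[-0.3,-0.3,-0.3,-0.3,-0.3,-0.3,-0.3,-0.3],"slide":[[0,0,0],[0,0,0],[0,0,0],[0,0,0],[0,0,0],[0,0,0],[0,0,0],[0,0,0]],"yaw":[-0.115,-0.115,-0.115,-0.115,-0.115,-0.115,-0.115,-0.115]}'
python3 y.py -2 50 120;python3 d.py
```

```text
time: 18.18
ee_pos: [0.039, -0.4072, 0.337]
tcp_rot: [153.0, -0.9, 124.1]
wrist_force: [-0.2, 0.7, -0.6]
opening: 0.0298
grasp_force: 0.0
yaw to +y -0.0 q6 -45.0 tcp in tray mm [-361.2   42.7  520.8]
slide [  0.6 366.4 394.3]
t 18.18 p [ 0.039  -0.4072  0.337 ] q [-97.7   5.   17.7 122.   19.2 -45. ] tilt 27.0 az 35.9 toolx az 124.1
```

```bash
python3 -m handwheel '{"gripper":[-0.3,-0.3,-0.3,-0.3,-0.3,-0.3,-0.3,-0.3],"slide":[[0,22,25],[0,22,25],[0,22,25],[0,22,25],[0,22,25],[0,22,25],[0,22,25],[0,22,25]],"yaw":[0,0,0,0,0,0,0,0]}'
python3 y.py -2 50 120;python3 d.py
python3 -m handwheel '{"gripper":[-0.3,-0.3,-0.3,-0.3,-0.3,-0.3,-0.3,-0.3],"slide":[[0,22,23],[0,22,23],[0,22,23],[0,22,23],[0,22,23],[0,22,23],[0,22,23],[0,0,0]],"yaw":[0,0,0,0,0,0,0,0]}'
python3 y.py -2 50 40;python3 d.py
```

```text
time: 18.85
ee_pos: [0.2451, -0.2666, 0.2384]
tcp_rot: [153.0, -1.0, 123.8]
wrist_force: [0.6, -0.7, -0.6]
opening: 0.0299
grasp_force: 0.0
yaw to +y -0.006 q6 -12.9 tcp in tray mm [-187.2   45.3  316.6]
slide [  2.6 188.7 193.3]
t 18.85 p [ 0.2451 -0.2666  0.2384] q [-67.7 -17.7 -13.3 101.2  26.2 -12.9] tilt 27.0 az 35.8 toolx az 123.8
time: 19.52
ee_pos: [0.4203, -0.146, 0.1636]
tcp_rot: [153.0, -1.1, 124.1]
wrist_force: [-1.5, 0.4, -0.2]
opening: 0.0296
grasp_force: 0.0
yaw to +y -0.003 q6 23.2 tcp in tray mm [-34.6  48.5 150.7]
slide [ -0.6  34.5 110.1]
t 19.52 p [ 0.4203 -0.146   0.1636] q [-35.1 -21.9 -24.8  77.9  25.5  23.2] tilt 27.0 az 36.3 toolx az 124.1
```

```bash
python3 -m handwheel '{"gripper":[-0.3,-0.3,-0.3,-0.3,-0.3,-0.3],"slide":[[0,12,10],[0,12,15],[0,10,25],[0,0,30],[0,0,15],[0,0,0]],"yaw":[0,0,0,0,0,0]}'
python3 y.py -2 50 8
python3 -m handwheel '{"gripper":[-0.3,-0.3,-0.3,-0.3],"slide":[[0,0,15],[0,0,8],[0,0,5],[0,0,0]],"yaw":[0,0,0,0]}'
python3 y.py -2 50 8
```

```text
time: 20.02
ee_pos: [0.4774, -0.1059, 0.0928]
tcp_rot: [153.2, -1.3, 123.9]
wrist_force: [-1.2, 0.6, -0.1]
opening: 0.0297
grasp_force: 0.0
yaw to +y -0.007 q6 33.2 tcp in tray mm [-6.2 50.2 55.5]
slide [-1.1  5.2 47.4]
time: 20.35
ee_pos: [0.4881, -0.1002, 0.071]
tcp_rot: [153.1, -1.1, 123.7]
wrist_force: [-0.4, 0.0, 0.5]
opening: 0.03
grasp_force: 0.0
yaw to +y -0.008 q6 34.8 tcp in tray mm [-5.8 49.  30.6]
slide [ 0.7  4.2 22.5]
```

Now I'll descend to just above the floor, centre on the bar and grip it.

```bash
python3 -m handwheel '{"gripper":[-0.3,-0.3,-0.3,-0.3,-0.3,-0.3],"slide":[[0,4,6],[0,0,5],[0,0,4],[0,0,3],[0,0,2],[0,0,0]],"yaw":[0,0,0,0,0,0]}'
python3 y.py -2 50 8
python3 -m handwheel '{"gripper":[-0.3,-0.3,-0.3],"slide":[[0,0,1],[0,0,1],[0,0,0]],"yaw":[0,0,0]}'
```

```text
time: 20.85
ee_pos: [0.4984, -0.093, 0.055]
tcp_rot: [153.0, -1.0, 123.7]
wrist_force: [-0.9, -1.0, 0.3]
opening: 0.0299
grasp_force: 0.0
yaw to +y -0.008 q6 36.3 tcp in tray mm [-2.2 49.3 10.5]
slide [0.7 0.3 2.5]
time: 21.1
ee_pos: [0.4993, -0.0926, 0.0536]
tcp_rot: [153.0, -1.0, 123.7]
wrist_force: [1.3, -0.4, 0.2]
opening: 0.0297
grasp_force: 0.0
```

```bash
python3 -m handwheel '{"gripper":[-0.4,-0.5,-0.6,-0.7,-0.8,-0.8],"slide":[[0,0,1],[0,0,0],[0,0,0],[0,0,0],[0,0,0],[0,0,0]],"yaw":[0,0,0,0,0,0]}' 25
python3 y.py
```

```text
time: 21.6
ee_pos: [0.4996, -0.0924, 0.0529]
tcp_rot: [153.0, -1.0, 123.7]
wrist_force: [-2.1, -0.5, 2.2]
opening: 0.013
grasp_force: 25.2
yaw to +y -0.008 q6 36.5 tcp in tray mm [-2.  49.1  8. ]
```

```bash
python3 -m handwheel '{"gripper":[-0.8,-0.8,-0.8,-0.8],"slide":[[0,0,-3],[0,0,-3],[0,0,-3],[0,0,0]],"yaw":[0,0,0,0]}' 20
python3 -m handwheel '{"gripper":[-0.8,-0.8,-0.8,-0.8],"slide":[[0,0,-2],[0,0,-2],[0,0,-2],[0,0,0]],"yaw":[0,0,0,0]}' 20
python3 y.py
```

```text
time: 21.93
ee_pos: [0.4964, -0.095, 0.0615]
tcp_rot: [153.0, -1.0, 123.7]
wrist_force: [0.5, 0.3, -0.4]
opening: 0.0128
grasp_force: 24.9
time: 22.27
ee_pos: [0.4938, -0.0963, 0.0661]
tcp_rot: [153.0, -1.0, 123.7]
wrist_force: [-0.2, 0.6, -2.3]
opening: 0.0127
grasp_force: 24.6
yaw to +y -0.008 q6 35.7 tcp in tray mm [-2. 49. 23.]
```

```bash
python3 -m handwheel '{"gripper":[-0.8,-0.8,-0.8,-0.8,-0.8],"slide":[[0,0,-1],[3,0,0],[4,0,0],[5,0,0],[0,0,0]],"yaw":[0,0,0,0,0]}' 20
python3 -m handwheel '{"gripper":[-0.8,-0.8,-0.8,-0.8],"slide":[[7,0,0],[8,0,0],[8,0,0],[0,0,0]],"yaw":[0,0,0,0]}' 20
python3 y.py
python3 -m handwheel '{"gripper":[-0.8,-0.8,-0.8,-0.8,-0.8,-0.8],"slide":[[8,0,-1],[10,0,-2],[12,0,-2],[12,0,-2],[12,0,-2],[0,0,0]],"yaw":[0,0,0,0,0,0]}' 20
python3 y.py
```

```text
time: 22.68
ee_pos: [0.4865, -0.0857, 0.0672]
tcp_rot: [153.0, -1.0, 123.7]
wrist_force: [0.1, 0.6, -2.0]
opening: 0.013
grasp_force: 24.6
time: 23.02
ee_pos: [0.4735, -0.0663, 0.0677]
tcp_rot: [153.0, -1.0, 123.8]
wrist_force: [-0.6, 0.9, -0.5]
opening: 0.0131
grasp_force: 24.8
yaw to +y -0.007 q6 38.5 tcp in tray mm [-1.5 85.3 24.6]
time: 23.52
ee_pos: [0.4402, -0.0237, 0.0771]
tcp_rot: [153.0, -1.0, 123.8]
wrist_force: [0.2, -0.2, -0.4]
opening: 0.0128
grasp_force: 24.8
yaw to +y -0.007 q6 43.2 tcp in tray mm [ -0.7 139.2  34.8]
```

```bash
python3 -m handwheel '{"gripper":[-0.8,-0.8,-0.8,-0.8,-0.8,-0.8,-0.8,-0.8],"slide":[[14,0,-3],[16,0,-4],[16,0,-4],[16,0,-5],[10,0,-15],[0,0,-30],[0,0,-35],[0,0,-35]],"yaw":[0,0,0,0,0,0,0,0]}' 30
python3 -m handwheel '{"gripper":[-0.8,-0.8,-0.8,-0.8],"slide":[[0,0,-35],[0,0,-30],[0,0,-15],[0,0,0]],"yaw":[0,0,0,0]}'
python3 y.py; python3 d.py .25 -.3 .33
python3 - <<'E'
from workcell import camera
from h import *
s=camera("side");t=camera("top")
cv2.imwrite("pics/s6.png",np.hstack([cv2.resize(c["img"][a:a+130,b:b+130,::-1],None,fx=3,fy=3,interpolation=2) for c,a,b in((s,90,220),(t,130,200))]))
E
```

```text
time: 24.18
ee_pos: [0.3519, 0.0004, 0.1958]
tcp_rot: [153.0, -1.0, 123.8]
wrist_force: [1.6, -0.5, -1.0]
opening: 0.0125
grasp_force: 31.2
time: 24.52
ee_pos: [0.3237, -0.0221, 0.2693]
tcp_rot: [152.9, -0.8, 123.6]
wrist_force: [0.2, 0.2, -0.6]
opening: 0.0126
grasp_force: 31.2
yaw to +y -0.008 q6 35.6 tcp in tray mm [  4.8 205.2 249.6]
t 24.52 p [ 0.3237 -0.0221  0.2693] q [-24.  -42.2 -24.6  92.9  23.1  35.6] tilt 27.1 az 35.1 toolx az 123.6
slide mm [-189.8 -162.7 -154.4]
```

```bash
python3 d.py .36 -.24 .34
python3 -m handwheel '{"gripper":[-0.8,-0.8,-0.8,-0.8,-0.8,-0.8,-0.8,-0.8],"slide":[[-25,-10,-10],[-25,-10,-10],[-25,-10,-10],[-25,-10,-10],[-25,-10,-10],[-25,-10,-10],[-25,-10,-10],[-25,-10,-10]],"yaw":[0,0,0,0,0,0,0,0]}'
python3 d.py
```

```text
t 24.62 p [ 0.3237 -0.0214  0.2658] q [-23.9 -42.2 -25.   92.7  23.   35.7] tilt 27.0 az 35.6 toolx az 123.6
slide mm [-200.8  -45.7 -110.5]
time: 25.28
ee_pos: [0.3453, -0.2486, 0.2956]
tcp_rot: [153.0, -1.1, 123.7]
wrist_force: [0.1, 0.7, -0.4]
opening: 0.0127
grasp_force: 31.2
t 25.28 p [ 0.3453 -0.2486  0.2956] q [-53.4 -13.9  -3.9  99.8  27.    3.2] tilt 27.0 az 36.0 toolx az 123.7
```

```bash
python3 -m handwheel '{"gripper":[-0.8,-0.8,-0.8,-0.8,-0.8,-0.8,-0.8,-0.8],"slide":[[0,0,-8],[0,0,-8],[0,0,-8],[0,0,0],[0,0,0],[0,0,0],[0,0,0],[0,0,0]],"yaw":[-0.12,-0.125,-0.125,-0.125,-0.125,-0.125,-0.125,-0.125]}'
python3 -m handwheel '{"gripper":[-0.8,-0.8,-0.8,-0.8,-0.8,-0.8,-0.8,-0.8],"slide":[[0,0,0],[0,0,0],[0,0,0],[0,0,0],[0,0,0],[0,0,0],[0,0,0],[0,0,0]],"yaw":[-0.125,-0.125,-0.125,-0.125,-0.125,-0.125,-0.125,-0.125]}'
python3 -m handwheel '{"gripper":[-0.8,-0.8,-0.8,-0.8,-0.8,-0.8,-0.8,-0.8],"slide":[[0,0,0],[0,0,0],[0,0,0],[0,0,0],[0,0,0],[0,0,0],[0,0,0],[0,0,0]],"yaw":[-0.125,-0.125,-0.125,-0.125,-0.125,-0.125,-0.125,-0.125]}'
python3 d.py
```

```text
time: 25.95
ee_pos: [0.3366, -0.2534, 0.317]
tcp_rot: [163.7, 21.8, 177.7]
wrist_force: [0.3, -0.7, -1.2]
opening: 0.0127
grasp_force: 31.2
time: 26.62
ee_pos: [0.3367, -0.2534, 0.317]
tcp_rot: [-169.1, 24.8, -119.4]
wrist_force: [0.2, 0.1, -0.3]
opening: 0.0124
grasp_force: 31.2
time: 27.28
ee_pos: [0.3367, -0.2534, 0.317]
tcp_rot: [-153.4, 4.8, -63.4]
wrist_force: [-0.4, 0.3, -1.0]
opening: 0.0121
grasp_force: 31.2
t 27.28 p [ 0.3367 -0.2534  0.317 ] q [ -54.8  -13.1   -0.7  102.8   27.  -170.4] tilt 27.0 az 36.0 toolx az -63.4
```

```bash
python3 -m handwheel '{"gripper":[-0.8,-0.8,-0.8,-0.8],"slide":[[0,25,0],[0,25,0],[0,25,0],[0,25,0]],"yaw":[-0.12,-0.12,-0.12,-0.12]}'
python3 d.py
```

```text
time: 27.62
ee_pos: [0.3581, -0.2251, 0.2725]
tcp_rot: [-158.4, -7.0, -46.6]
wrist_force: [-0.4, 0.2, -1.7]
opening: 0.0126
grasp_force: 31.2
t 27.62 p [ 0.3581 -0.2251  0.2725] q [ -46.5  -20.2  -10.3   92.9   21.6 -179.9] tilt 22.7 az 26.4 toolx az -46.6
```

```bash
python3 d.py .16 -.38 .32
python3 -m handwheel '{"gripper":[-0.8,-0.8,-0.8,-0.8,-0.8,-0.8,-0.8],"slide":[[0,5,0],[0,33,-17],[0,33,-17],[0,33,-17],[0,33,-17],[0,33,-17],[-10,33,-17]],"yaw":[0.1,0.09,0.09,0.09,0.09,0.09,0.09]}'
python3 d.py
```

```text
t 27.62 p [ 0.3581 -0.2251  0.2725] q [ -46.5  -20.2  -10.3   92.9   21.6 -179.9] tilt 22.7 az 26.4 toolx az -46.6
slide mm [ -17.6  214.3 -138.8]
time: 28.2
ee_pos: [0.1562, -0.316, 0.2903]
tcp_rot: [-158.5, 7.2, -81.0]
wrist_force: [0.6, -1.5, -1.2]
opening: 0.0129
grasp_force: 31.2
t 28.2 p [ 0.1562 -0.316   0.2903] q [ -81.   -15.9   -5.1  108.    21.5 -180. ] tilt 22.7 az 26.7 toolx az -81.0
```

```bash
python3 -m handwheel '{"gripper":[-0.8,-0.8,-0.8,-0.8,-0.8],"slide":[[10,25,-5],[10,25,-5],[10,25,-5],[10,25,-5],[10,25,-5]],"yaw":[-0.12,-0.12,-0.12,-0.12,-0.12]}'
python3 d.py
```

```text
time: 28.62
ee_pos: [0.2528, -0.3231, 0.2713]
tcp_rot: [-166.7, -3.8, -61.2]
wrist_force: [-0.4, -1.1, -1.0]
opening: 0.0125
grasp_force: 31.2
t 28.62 p [ 0.2528 -0.3231  0.2713] q [ -61.1  -17.5   -6.9   96.8   13.3 -179.9] tilt 13.8 az 13.0 toolx az -61.2
```

```bash
python3 -m handwheel '{"gripper":[-0.8,-0.8,-0.8,-0.8,-0.8,-0.8,-0.8,-0.8],"slide":[[0,5,0],[5,36,-15],[5,36,-15],[0,36,-12],[0,36,-12],[0,36,-10],[0,36,-10],[0,36,-10]],"yaw":[0.11,0.11,0.11,0.11,0.11,0.11,0.11,0.11]}'
python3 d.py
python3 -m handwheel '{"gripper":[-0.8,-0.8,-0.8,-0.8],"slide":[[15,25,-5],[15,25,-5],[15,25,-5],[15,25,-5]],"yaw":[-0.12,-0.12,-0.12,-0.12]}'
python3 d.py
```

```text
time: 29.28
ee_pos: [-0.0084, -0.3542, 0.2937]
tcp_rot: [-168.5, 8.0, -110.8]
wrist_force: [0.4, -0.8, -1.0]
opening: 0.0128
grasp_force: 31.2
t 29.28 p [-0.0084 -0.3542  0.2937] q [-101.5  -14.6   -2.1  108.5   12.6 -170.5] tilt 14.0 az 13.4 toolx az -110.8
time: 29.62
ee_pos: [0.0182, -0.4074, 0.2881]
tcp_rot: [-172.6, 2.7, -92.7]
wrist_force: [0.4, -0.2, -0.9]
opening: 0.0123
grasp_force: 31.2
t 29.62 p [ 0.0182 -0.4074  0.2881] q [ -92.6  -10.2    1.5  104.4    7.4 -179.9] tilt 7.8 az 17.2 toolx az -92.7
```

```bash
python3 -m handwheel '{"gripper":[-0.8,-0.8,-0.8,-0.8],"slide":[[8,25,-5],[8,25,-5],[8,25,-5],[8,25,-5]],"yaw":[-0.12,-0.12,-0.12,-0.12]}'
python3 d.py
```

```text
time: 29.95
ee_pos: [0.0966, -0.4233, 0.2988]
tcp_rot: [-179.9, 0.6, -77.3]
wrist_force: [-1.1, -0.2, -0.3]
opening: 0.0126
grasp_force: 31.2
t 29.95 p [ 0.0966 -0.4233  0.2988] q [-7.720e+01 -8.100e+00  5.000e+00  1.036e+02  1.000e-01 -1.799e+02] tilt 0.6 az 91.0 toolx az -77.3
```

```bash
python3 -m handwheel '{"gripper":[-0.8,-0.8,-0.8],"slide":[[0,0,0],[0,0,0],[0,0,0]],"yaw":[0.11,0.11,0]}'
python3 d.py .438 .116 .15
```

```text
time: 30.2
ee_pos: [0.0962, -0.4229, 0.2989]
tcp_rot: [-179.9, 0.6, -90.3]
wrist_force: [-0.2, 0.0, -0.8]
opening: 0.0128
grasp_force: 31.2
t 30.2 p [ 0.0962 -0.4229  0.2989] q [ -77.3   -8.1    5.   103.6    0.2 -167. ] tilt 0.6 az 83.3 toolx az -90.3
slide mm [-539.1 -338.7  155.3]
```

```bash
python3 -m handwheel '{"gripper":[-0.8,-0.8,-0.8,-0.8,-0.8,-0.8,-0.8,-0.8],"slide":[[-25,-28,0],[-28,-28,0],[-28,-28,0],[-28,-28,0],[-28,-28,0],[-28,-28,0],[-28,-28,0],[-28,-28,0]],"yaw":[0,0,0,0,0,0,0,0]}'
python3 -m handwheel '{"gripper":[-0.8,-0.8,-0.8,-0.8,-0.8,-0.8,-0.8,-0.8],"slide":[[-35,-12,5],[-35,-12,10],[-35,-12,15],[-35,-12,15],[-35,-12,15],[-35,-12,20],[-35,-15,20],[-35,-15,20]],"yaw":[0,0,0,0,0,0,0,0]}'
python3 d.py .438 .116 .06
```

```text
time: 30.87
ee_pos: [0.3205, -0.201, 0.3021]
tcp_rot: [-179.9, 0.5, -89.9]
wrist_force: [0.8, -1.4, -1.0]
opening: 0.0128
grasp_force: 31.2
time: 31.53
ee_pos: [0.4213, 0.0776, 0.1854]
tcp_rot: [-179.9, 0.5, -89.9]
wrist_force: [0.7, -0.9, -0.1]
opening: 0.0127
grasp_force: 31.2
t 31.53 p [0.4213 0.0776 0.1854] q [ 10.1 -12.5 -11.6  90.7   0.5 -80. ] tilt 0.5 az 79.1 toolx az -89.9
slide mm [-37.2 -16.5 125.7]
```

Now I'll move over the mat and check the bar in the camera images before lowering.

```bash
python3 -m handwheel '{"gripper":[-0.8,-0.8,-0.8,-0.8,-0.8,-0.8],"slide":[[-25,-12,15],[-12,-5,25],[0,0,25],[0,0,25],[0,0,25],[0,0,0]],"yaw":[0,0,0,0,0,0]}'
python3 d.py
python3 - <<'E'
from workcell import camera
from h import *
s=camera("side");t=camera("top")
cv2.imwrite("pics/s7.png",np.hstack([cv2.resize(c["img"][a:a+80,b:b+80,::-1],None,fx=5,fy=5,interpolation=2) for c,a,b in((s,205,220),(t,175,160))]))
E
```

```text
time: 32.03
ee_pos: [0.4357, 0.1131, 0.0668]
tcp_rot: [179.7, 0.4, -89.9]
wrist_force: [-1.1, -0.4, -1.3]
opening: 0.0129
grasp_force: 31.2
t 32.03 p [0.4357 0.1131 0.0668] q [ 14.2  -8.5 -21.3  77.5   0.5 -75.8] tilt 0.5 az 130.5 toolx az -89.9
```

View pics/s7.png

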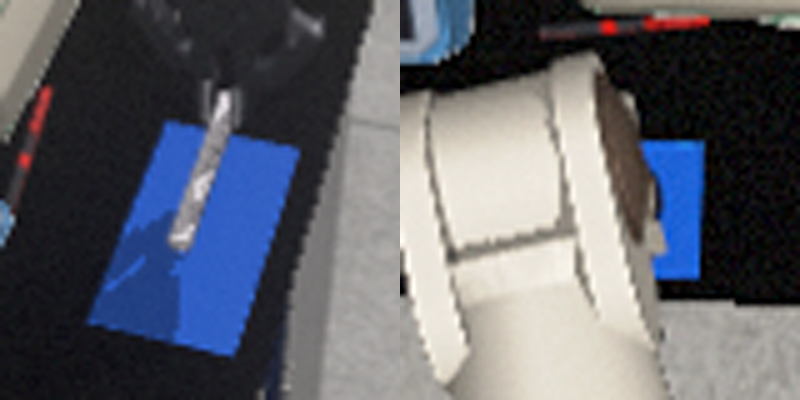

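The side panel shows the bar held parallel to the blue mat's long edges, with its far end at about (182,243). I'll lower it until it touches.

```bash
python3 -m handwheel '{"gripper":[-0.8,-0.8,-0.8,-0.8,-0.8,-0.8],"slide":[[-2,0,15],[0,0,15],[0,0,12],[0,0,8],[0,0,2],[0,0,0]],"yaw":[0,0,0,0,0,0]}' 20
python3 -m handwheel '{"gripper":[-0.8,-0.8,-0.8],"slide":[[0,0,2],[0,0,2],[0,0,0]],"yaw":[0,0,0]}' 20
python3 -m handwheel '{"gripper":[-0.8,-0.8,-0.8],"slide":[[0,0,1],[0,0,1],[0,0,0]],"yaw":[0,0,0]}' 20
```

```text
time: 32.63
ee_pos: [0.4389, 0.116, 0.0207]
tcp_rot: [-179.9, 0.5, -90.1]
wrist_force: [-0.4, 0.8, -0.5]
opening: 0.0123
grasp_force: 31.2
time: 32.88
ee_pos: [0.4391, 0.1161, 0.0167]
tcp_rot: [-179.9, 0.5, -90.2]
wrist_force: [-0.6, -0.9, -0.4]
opening: 0.0127
grasp_force: 31.2
time: 33.13
ee_pos: [0.4389, 0.1161, 0.0145]
tcp_rot: [-179.9, 0.5, -90.2]
wrist_force: [-0.9, -0.1, -0.4]
opening: 0.0127
grasp_force: 31.2
```

```bash
python3 -m handwheel '{"gripper":[-0.8,-0.8,-0.8,-0.8],"slide":[[0,0,1.5],[0,0,1.5],[0,0,1],[0,0,0]],"yaw":[0,0,0,0]}' 20
python3 -m handwheel '{"gripper":[-0.8,-0.8,-0.8],"slide":[[0,0,1],[0,0,1],[0,0,0]],"yaw":[0,0,0]}' 20
```

```text
time: 33.47
ee_pos: [0.4387, 0.1161, 0.0102]
tcp_rot: [-179.9, 0.5, -90.2]
wrist_force: [-0.1, 0.4, 0.0]
opening: 0.0128
grasp_force: 31.2
time: 33.72
ee_pos: [0.4389, 0.1161, 0.0085]
tcp_rot: [-179.9, 0.5, -90.2]
wrist_force: [1.4, -0.0, 0.3]
opening: 0.0126
grasp_force: 31.3
```

```bash
python3 -m handwheel '{"gripper":[-0.8,-0.8,-0.8],"slide":[[0,0,1],[0,0,1],[0,0,0]],"yaw":[0,0,0]}' 20
python3 -m handwheel '{"gripper":[-0.8,-0.8,-0.8],"slide":[[0,0,1],[0,0,0],[0,0,0]],"yaw":[0,0,0]}' 20
```

```text
time: 33.97
ee_pos: [0.4391, 0.1162, 0.0082]
tcp_rot: [-179.8, 0.5, -90.2]
wrist_force: [-7.6, -3.4, 17.9]
opening: 0.0133
grasp_force: 33.2
time: 34.22
ee_pos: [0.4391, 0.1162, 0.0081]
tcp_rot: [-179.8, 0.5, -90.2]
wrist_force: [-11.4, -4.3, 27.2]
opening: 0.0127
grasp_force: 34.2
```

Firm contact. I'll back off the pressure, release and rise.

```bash
python3 -m handwheel '{"gripper":[-0.8,-0.8,-0.7,-0.6,-0.5,-0.3,-0.3],"slide":[[0,0,-1.5],[0,0,-1],[0,0,0],[0,0,0],[0,0,0],[0,0,0],[0,0,0]],"yaw":[0,0,0,0,0,0,0]}' 20
python3 -m handwheel '{"gripper":[-0.3,-0.3,-0.3,0,1,1,1,1],"slide":[[0,0,-5],[0,0,-15],[0,0,-30],[0,0,-35],[0,0,-35],[0,0,-35],[0,0,-35],[0,0,-20]],"yaw":[0,0,0,0,0,0,0,0]}'
python3 -m handwheel '{"gripper":[1,1,1,1,1,1],"slide":[[30,0,0],[35,0,0],[35,0,0],[35,0,0],[35,0,0],[0,0,0]],"yaw":[0,0,0,0,0,0]}'
python3 d.py .4534 -.396 .2
python3 - <<'E'
from workcell import camera
from h import *
import pickle
t=camera("top");s=camera("side");pickle.dump((s,t),open("p8.pkl","wb"))
a=t["img"].astype(int);r,g,b=a[...,0],a[...,1],a[...,2]
W=np.zeros(r.shape,bool);W[200:234,166:224]=1
ys,xs=np.where(W&(r>100)&(b<r+60));P=onz(t,np.c_[xs,ys],.013);rc=cv2.minAreaRect((P[:,:2]*1e3).astype(np.float32));print("bar",len(xs),P.mean(0).round(4),rc)
W[:]=0;W[170:245,300:390]=1
ys,xs=np.where(W&(r>g+40)&(g>b+20)&(r>120));
print("caddy n",len(xs)); P=onz(t,np.c_[xs,ys],.031);print(cv2.minAreaRect((P[:,:2]*1e3).astype(np.float32)))
E
```

```text
time: 34.8
ee_pos: [0.4388, 0.1161, 0.0078]
tcp_rot: [-179.9, 0.5, -90.2]
wrist_force: [0.2, 0.2, 0.6]
opening: 0.0301
grasp_force: 0.0
time: 35.47
ee_pos: [0.439, 0.1143, 0.2224]
tcp_rot: [-179.7, 0.6, -90.2]
wrist_force: [1.0, 0.2, 0.3]
opening: 0.0853
grasp_force: 0.0
time: 35.97
ee_pos: [0.4377, -0.0603, 0.2167]
tcp_rot: [-179.9, 0.4, -90.4]
wrist_force: [0.1, 0.3, 0.5]
opening: 0.0854
grasp_force: 0.0
t 35.97 p [ 0.4377 -0.0603  0.2167] q [ -8.1 -10.1  -6.1  94.    0.5 -97.7] tilt 0.5 az 75.3 toolx az -90.4
slide mm [335.7 -18.   14.1]
bar 160 [0.4379 0.1642 0.013 ] ((429.2097473144531, 138.2778778076172), (188.6511993408203, 48.06475830078125), 72.46759796142578)
caddy n 625
((451.44647216796875, -393.7864990234375), (162.9381103515625, 92.09162902832031), 84.17813873291016)
```

The bar's middle is at (0.438, 0.164) on the blue mat. The caddy is at (0.451, -0.394), yaw -5.8°. I'll go back for the caddy.

```bash
python3 -m handwheel '{"gripper":[1,1,1,1,1,1,1],"slide":[[0,0,0],[0,0,0],[0,0,0],[0,0,0],[0,0,0],[0,0,0],[0,0,0]],"yaw":[0.119,0.119,0.119,0.119,0.119,0.119,0.119]}'
python3 -m handwheel '{"gripper":[1,1,1,1,1,1,1],"slide":[[0,0,0],[0,0,0],[0,0,0],[0,0,0],[0,0,0],[0,0,0],[0,0,0]],"yaw":[0.119,0.119,0.119,0.119,0.119,0.119,0.119]}'
python3 d.py .453 -.3955 .2
```

```text
time: 36.65
ee_pos: [0.4381, -0.0545, 0.2167]
tcp_rot: [179.7, 0.4, -138.1]
wrist_force: [-0.0, 0.3, 0.2]
opening: 0.0853
grasp_force: 0.0
time: 37.23
ee_pos: [0.4381, -0.0545, 0.2167]
tcp_rot: [179.5, 0.1, 174.2]
wrist_force: [0.8, 0.3, -0.2]
opening: 0.0857
grasp_force: 0.0
t 37.23 p [ 0.4381 -0.0545  0.2167] q [ -7.4 -10.1  -6.1  94.    0.5  -1.6] tilt 0.5 az 78.6 toolx az 174.2
slide mm [ -49.5 -337.9   13.5]
```

```bash
python3 -m handwheel '{"gripper":[1,1,1,1,1,1,1,1],"slide":[[-5,-34,0],[-5,-34,0],[-5,-34,0],[-5,-34,0],[-5,-34,0],[-5,-34,0],[-5,-34,0],[-5,-34,0]],"yaw":[0,0,0,0,0,0,0,0]}'
python3 -m handwheel '{"gripper":[1,1,1,1],"slide":[[-5,-34,0],[-5,-25,0],[0,-5,0],[0,0,0]],"yaw":[0,0,0,0]}'
python3 d.py .453 -.3955 .039
```

```text
time: 37.9
ee_pos: [0.452, -0.3308, 0.2142]
tcp_rot: [179.5, 0.1, 174.5]
wrist_force: [0.6, 0.4, 0.3]
opening: 0.0854
grasp_force: 0.0
time: 38.23
ee_pos: [0.4555, -0.3952, 0.2126]
tcp_rot: [179.4, -0.0, 174.4]
wrist_force: [0.9, 0.3, -0.2]
opening: 0.0854
grasp_force: 0.0
t 38.23 p [ 0.4555 -0.3952  0.2126] q [-41.2  12.5  16.4  94.3   0.5 -35.5] tilt 0.6 az 85.1 toolx az 174.4
slide mm [  2.5  -2.3 173.6]
```

```bash
python3 -m handwheel '{"gripper":[1,1,1,1,1,1,1,1],"slide":[[2.5,-2,25],[0,0,30],[0,0,30],[0,0,25],[0,0,20],[0,0,15],[0,0,15],[0,0,13]],"yaw":[0,0,0,0,0,0,0,0]}'
python3 -m handwheel '{"gripper":[0.7,0.6,0.55,0.5,0.4,0.3,0.3,0.3],"slide":[[0,0,0],[0,0,0],[0,0,0],[0,0,0],[0,0,0],[0,0,0],[0,0,0],[0,0,0]],"yaw":[0,0,0,0,0,0,0,0]}' 30
python3 d.py
```

```text
time: 38.9
ee_pos: [0.4532, -0.393, 0.0398]
tcp_rot: [179.4, 0.0, 174.5]
wrist_force: [0.2, -0.0, 0.3]
opening: 0.0855
grasp_force: 0.0
time: 39.57
ee_pos: [0.4526, -0.3953, 0.0405]
tcp_rot: [179.5, 0.1, 174.4]
wrist_force: [-0.6, 0.1, -4.5]
opening: 0.0696
grasp_force: 36.1
t 39.57 p [ 0.4526 -0.3953  0.0405] q [-41.3  12.7  -2.3  75.2   0.5 -35.7] tilt 0.5 az 78.6 toolx az 174.4
```

```bash
python3 -m handwheel '{"gripper":[0.3,0.3,0.3,0.3,0.3,0.3,0.3,0.3],"slide":[[0,0,-5],[0,0,-10],[0,0,-20],[0,0,-30],[0,0,-30],[0,0,-30],[0,0,-30],[0,0,-20]],"yaw":[0,0,0,0,0,0,0,0]}' 30
python3 -m handwheel '{"gripper":[0.3,0.3,0.3,0.3,0.3,0.3,0.3],"slide":[[0,0,0],[0,10,-5],[0,20,0],[0,25,0],[0,25,0],[0,25,0],[0,25,0]],"yaw":[-0.098,-0.098,-0.098,-0.098,-0.098,-0.098,-0.098]}'
python3 d.py .5141 -.143 .2
```

```text
time: 40.23
ee_pos: [0.4525, -0.3971, 0.2199]
tcp_rot: [179.6, 0.2, 174.4]
wrist_force: [0.4, 1.1, -3.3]
opening: 0.0695
grasp_force: 36.3
time: 40.82
ee_pos: [0.4166, -0.2722, 0.2225]
tcp_rot: [179.7, 0.4, -146.0]
wrist_force: [0.7, -0.3, -2.3]
opening: 0.0693
grasp_force: 36.4
t 40.82 p [ 0.4166 -0.2722  0.2225] q [-33.4  -2.2   1.7  94.1   0.5 -67.4] tilt 0.5 az 72.0 toolx az -146.0
slide mm [-152.9   52.5   23.9]
```

```bash
python3 -m handwheel '{"gripper":[0.3,0.3,0.3,0.3,0.3,0.3,0.3,0.3],"slide":[[-20,8,0],[-27,9,0],[-27,9,0],[-27,9,0],[-25,9,5],[-17,6,10],[-9,2,8],[0,0,0]],"yaw":[0,0,0,0,0,0,0,0.005]}'
python3 -m handwheel '{"gripper":[0.3,0.3],"slide":[[0,0,0],[0,0,0]],"yaw":[0,0]}'
python3 d.py .5141 -.143 .15
python3 - <<'E'
from workcell import camera
from h import *
import pickle
pickle.dump((camera("side"),camera("top")),open("p9.pkl","wb"))
E
```

```text
time: 41.48
ee_pos: [0.515, -0.1441, 0.1987]
tcp_rot: [179.5, 0.3, -146.5]
wrist_force: [0.5, 0.3, -4.5]
opening: 0.0694
grasp_force: 37.0
time: 41.65
ee_pos: [0.5142, -0.1462, 0.2005]
tcp_rot: [179.7, 0.4, -146.6]
wrist_force: [0.1, 1.3, -3.5]
opening: 0.0696
grasp_force: 37.0
t 41.65 p [ 0.5142 -0.1462  0.2005] q [-16.1   2.3   3.9  91.6   0.5 -49.5] tilt 0.5 az 75.7 toolx az -146.6
slide mm [-1.3  2.4 50.6]
```

```bash
python3 -m handwheel '{"gripper":[0.3,0.3,0.3,0.3,0.3,0.3],"slide":[[-1,2.5,15],[0,0,15],[0,0,12],[0,0,8],[0,0,3],[0,0,0]],"yaw":[0,0,0,0,0,0]}'
python3 d.py .5141 -.143 .1386
python3 -m handwheel '{"gripper":[0.3,0.3,0.3,0.3],"slide":[[0,0,2],[0,0,2],[0,0,2],[0,0,0]],"yaw":[0,0,0,0]}'
python3 d.py .5141 -.143 .1386
```

```text
time: 42.25
ee_pos: [0.5137, -0.1426, 0.1464]
tcp_rot: [179.6, 0.3, -146.6]
wrist_force: [0.2, -0.2, -3.0]
opening: 0.0698
grasp_force: 36.9
t 42.25 p [ 0.5137 -0.1426  0.1464] q [-15.8   1.9  -2.6  85.6   0.5 -49.2] tilt 0.5 az 84.3 toolx az -146.6
slide mm [-0.1 -0.6  7.8]
time: 42.58
ee_pos: [0.5142, -0.1424, 0.1408]
tcp_rot: [179.6, 0.4, -146.6]
wrist_force: [-0.5, 1.1, -4.2]
opening: 0.0696
grasp_force: 37.0
t 42.58 p [ 0.5142 -0.1424  0.1408] q [-15.8   1.9  -3.2  85.    0.5 -49.2] tilt 0.5 az 78.3 toolx az -146.6
slide mm [ 0.4 -0.5  2.1]
```

```bash
python3 -m handwheel '{"gripper":[0.3,0.3,0.3],"slide":[[0,-0.5,2],[0,0,1],[0,0,0]],"yaw":[0,0,0]}' 20
python3 -m handwheel '{"gripper":[0.3,0.3,0.3],"slide":[[0,0,2],[0,0,1],[0,0,0]],"yaw":[0,0,0]}' 20
python3 d.py .4929 -.1572 .1093
```

```text
time: 42.83
ee_pos: [0.5143, -0.1427, 0.1376]
tcp_rot: [179.6, 0.4, -146.6]
wrist_force: [0.5, 0.7, -2.7]
opening: 0.0695
grasp_force: 37.0
time: 43.08
ee_pos: [0.5143, -0.1427, 0.1345]
tcp_rot: [179.6, 0.4, -146.6]
wrist_force: [-0.7, 0.3, -4.8]
opening: 0.0696
grasp_force: 37.0
t 43.08 p [ 0.5143 -0.1427  0.1345] q [-15.8   2.   -3.8  84.3   0.5 -49.2] tilt 0.5 az 81.1 toolx az -146.6
slide mm [26.  -0.5 25.1]
```

```bash
python3 -m handwheel '{"gripper":[0.3,0.3,0.3],"slide":[[0,0,2],[0,0,1],[0,0,0]],"yaw":[0,0,0]}' 20
python3 -m handwheel '{"gripper":[0.3,0.3,0.3],"slide":[[0,0,1],[0,0,1],[0,0,0]],"yaw":[0,0,0]}' 20
python3 d.py .4929 -.1572 .1093
```

```text
time: 43.33
ee_pos: [0.5144, -0.1428, 0.1329]
tcp_rot: [179.7, 0.4, -146.6]
wrist_force: [-3.0, -0.5, 4.0]
opening: 0.0696
grasp_force: 37.9
time: 43.58
ee_pos: [0.5142, -0.143, 0.1325]
tcp_rot: [179.7, 0.4, -146.6]
wrist_force: [-9.7, -1.3, 16.5]
opening: 0.0697
grasp_force: 39.2
t 43.58 p [ 0.5142 -0.143   0.1325] q [-15.8   1.8  -4.1  83.9   0.5 -49.2] tilt 0.5 az 65.1 toolx az -146.6
slide mm [25.8 -0.2 23. ]
```

```bash
python3 -m handwheel '{"gripper":[0.3,0.3,0.3,0.3],"slide":[[3,0,1.5],[3,0,2],[3,0,2.5],[0,0,0]],"yaw":[0,0,0,0]}' 20
python3 d.py .4929 -.1572 .1093
python3 -m handwheel '{"gripper":[0.3,0.3,0.3,0.3],"slide":[[3,0,2.5],[3,0,2.5],[2,0,2.5],[0,0,0]],"yaw":[0,0,0,0]}' 20
python3 d.py .4929 -.1572 .1093
```

```text
time: 43.92
ee_pos: [0.507, -0.148, 0.1252]
tcp_rot: [179.7, 0.5, -146.6]
wrist_force: [-3.4, 0.3, 8.0]
opening: 0.0697
grasp_force: 38.9
t 43.92 p [ 0.507  -0.148   0.1252] q [-16.6   1.1  -5.7  83.1   0.5 -49.9] tilt 0.5 az 64.1 toolx az -146.6
slide mm [17.   0.  15.8]
time: 44.25
ee_pos: [0.5003, -0.1524, 0.1168]
tcp_rot: [179.7, 0.4, -146.6]
wrist_force: [-2.1, -1.3, 4.2]
opening: 0.0697
grasp_force: 38.9
t 44.25 p [ 0.5003 -0.1524  0.1168] q [-17.2   0.5  -7.2  82.2   0.5 -50.6] tilt 0.5 az 68.9 toolx az -146.6
slide mm [8.9 0.1 7.5]
```

```bash
python3 -m handwheel '{"gripper":[0.3,0.3,0.3,0.3],"slide":[[3,0,2.5],[2,0,2.5],[2,0,2.5],[0,0,0]],"yaw":[0,0,0,0]}' 20
python3 d.py .4929 -.1572 .1093
python3 -m handwheel '{"gripper":[0.3,0.3,0.3],"slide":[[1.5,0,2],[0,0,1],[0,0,0]],"yaw":[0,0,0]}' 20
python3 d.py .4929 -.1572 .1093
```

```text
time: 44.58
ee_pos: [0.4942, -0.1561, 0.1083]
tcp_rot: [179.6, 0.4, -146.6]
wrist_force: [0.3, -2.8, 3.1]
opening: 0.0691
grasp_force: 38.8
t 44.58 p [ 0.4942 -0.1561  0.1083] q [-17.8   0.   -8.6  81.4   0.5 -51.2] tilt 0.5 az 79.1 toolx az -146.6
slide mm [ 1.7 -0.2 -1. ]
time: 44.83
ee_pos: [0.4927, -0.157, 0.1055]
tcp_rot: [179.6, 0.3, -146.6]
wrist_force: [-2.3, -4.4, 3.9]
opening: 0.0695
grasp_force: 39.0
t 44.83 p [ 0.4927 -0.157   0.1055] q [-17.9  -0.   -9.   81.1   0.5 -51.3] tilt 0.5 az 83.6 toolx az -146.6
slide mm [-0.1 -0.2 -3.8]
```

```bash
python3 -m handwheel '{"gripper":[0.3,0.3,0.3],"slide":[[0.5,0,1],[0,0,1],[0,0,0]],"yaw":[0,0,0]}' 20
python3 -m handwheel '{"gripper":[0.3,0.3,0.3],"slide":[[0,0,1],[0,0,1],[0,0,0]],"yaw":[0,0,0]}' 20
python3 d.py .4929 -.1572 .1093
python3 - <<'E'
from workcell import camera
from h import *
import pickle
s0=pickle.load(open("side0.pkl","rb"));s=camera("side");t=camera("top");pickle.dump((s,t),open("p10.pkl","wb"))
# orange rim corners in the side view, start against now
for c in(s0,s):
    a=c["img"].astype(int);r,g,b=a[...,0],a[...,1],a[...,2];m=np.zeros(r.shape,bool);m[140:215,225:295]=1
    m&=(r>g+50)&(g>b)&(r>110);ys,xs=np.where(m)
    print(len(xs),[ (int(xs[i]),int(ys[i])) for i in(np.argmin(xs+ys),np.argmax(xs+ys),np.argmin(xs-ys),np.argmax(xs-ys),np.argmin(xs),np.argmax(ys),np.argmax(xs))])
E
```

```text
time: 45.08
ee_pos: [0.4923, -0.1573, 0.1043]
tcp_rot: [179.7, 0.3, -146.6]
wrist_force: [-5.9, -3.7, 10.3]
opening: 0.0696
grasp_force: 39.5
time: 45.33
ee_pos: [0.4923, -0.1573, 0.1042]
tcp_rot: [179.7, 0.4, -146.6]
wrist_force: [-10.0, -3.6, 26.5]
opening: 0.0695
grasp_force: 41.2
t 45.33 p [ 0.4923 -0.1573  0.1042] q [-18.   -0.2  -9.3  80.9   0.5 -51.4] tilt 0.5 az 70.0 toolx az -146.6
slide mm [-0.6 -0.2 -5.1]
500 [(253, 147), (279, 187), (257, 186), (256, 146), (246, 163), (271, 190), (279, 185)]
443 [(254, 147), (279, 187), (257, 186), (257, 146), (246, 163), (271, 190), (279, 184)]
```

It is seated: contact is stiff and the rim corners sit on their starting pixels. I'll release and rise.

```bash
python3 -m handwheel '{"gripper":[0.3,0.3,0.4,0.5,0.6,0.7,1,1],"slide":[[-0.5,0,-1.5],[0,0,-1.5],[0,0,0],[0,0,0],[0,0,0],[0,0,0],[0,0,0],[0,0,0]],"yaw":[0,0,0,0,0,0,0,0]}' 20
python3 -m handwheel '{"gripper":[1,1,1,1,1,1,1,1],"slide":[[0,0,0],[0,0,-5],[0,0,-10],[0,0,-20],[0,0,-30],[0,0,-30],[0,0,-30],[0,0,-15]],"yaw":[0,0,0,0,0,0,0,0]}'
python3 -m handwheel '{"gripper":[1,1,1,1,1,1,1,1],"slide":[[20,20,0],[25,25,0],[25,25,0],[25,25,0],[25,25,0],[20,20,0],[0,0,0],[0,0,0]],"yaw":[0,0,0,0,0,0,0,0]}'
python3 - <<'E'
from workcell import camera
from h import *
import pickle
s0,t0=[pickle.load(open(f,"rb")) for f in("side0.pkl","top0.pkl")]
s=camera("side");t=camera("top")
for n,cc,w in(("side",(s0,s),(140,215,225,295)),("top",(t0,t),(160,230,240,320))):
  for c in cc:
    a=c["img"].astype(int);r,g,b=a[...,0],a[...,1],a[...,2];m=np.zeros(r.shape,bool);m[w[0]:w[1],w[2]:w[3]]=1
    m&=(r>g+50)&(g>b)&(r>110);ys,xs=np.where(m)
    print(n,len(xs),xs.mean().round(2),ys.mean().round(2),[(int(xs[i]),int(ys[i])) for i in(np.argmin(xs),np.argmax(ys),np.argmax(xs),np.argmin(ys))])
a=t["img"].astype(int);r,g,b=a[...,0],a[...,1],a[...,2]
W=np.zeros(r.shape,bool);W[204:229,171:219]=1
ys,xs=np.where(W&(r>100)&(b<r+60));P=onz(t,np.c_[xs,ys],.013);print("bar",len(xs),P.mean(0).round(4),cv2.minAreaRect((P[:,:2]*1e3).astype(np.float32)))
E
python3 d.py
```

```text
time: 46.1
ee_pos: [0.493, -0.1562, 0.1041]
tcp_rot: [179.6, 0.4, -146.6]
wrist_force: [0.0, -0.1, -0.1]
opening: 0.0855
grasp_force: 0.0
time: 46.77
ee_pos: [0.4934, -0.1579, 0.2495]
tcp_rot: [179.8, 0.6, -146.6]
wrist_force: [0.6, -0.5, -0.2]
opening: 0.0854
grasp_force: 0.0
time: 47.43
ee_pos: [0.2985, -0.1179, 0.2462]
tcp_rot: [179.8, 0.5, -146.6]
wrist_force: [0.6, -0.0, -0.2]
opening: 0.0851
grasp_force: 0.0
side 500 262.18 173.93 [(246, 163), (271, 190), (279, 185), (255, 146)]
side 502 262.49 174.13 [(246, 163), (270, 190), (280, 186), (254, 146)]
top 834 279.55 196.06 [(254, 197), (267, 219), (304, 193), (290, 173)]
top 835 279.75 196.35 [(254, 197), (267, 219), (305, 195), (292, 173)]
bar 155 [0.438  0.1651 0.013 ] ((437.82635498046875, 165.58355712890625), (14.672929763793945, 128.92543029785156), 1.1004419326782227)
t 47.53 p [ 0.2995 -0.1182  0.2453] q [-22.  -25.4 -14.3 101.1   0.5 -55.4] tilt 0.5 az 69.4 toolx az -146.6
```

```bash
python3 -c "
from workcell import ticket
print(ticket.job_done())"
```

```text
the job is handed in; nothing more can be done
None
```

I handed the job in at about 47.5 s; no verdict came back, but the last pictures show the caddy back on the tray within about 1 mm of its start and the straightedge on the blue mat within a few mm of the middle and about 1° of lengthwise; tilting the tool to lift the bar meant driving the last joint to its range limit, since the rows allow no tilt.

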